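Load test bars on a registering fixture and clamp up

TASK

Load every steel test bar on the bench into the dark fixture plate, one to a bay and in any bays, lying flat lengthwise with its end pushed right up against the end stop and its side right up against the left side of the bay (seen from the robot). When all the bars are home, swing the hold-down frame fully down over them, then turn the black-knobbed catch fully round over the frame's handle bar. If a bar gets knocked out of place, put it right again, and leave the other things on the bench alone.

Things in the scene. Friction and masses are not known exactly. Their poses are not given: they have to be found in the camera images.
- bar0_mid (a point): Centre of a plain steel test bar, 80 mm long (its x axis) and 30 x 30 mm square in section, 0.56 kg; all the bars are alike, and three or four of them are present. They start lying on the bench, centre 15 mm above it, at any yaw within 0.7 rad of the world x axis; sliding one takes a push of 3 to 10 N.
- bar1_mid (a point): Centre of a plain steel test bar, 80 mm long (its x axis) and 30 x 30 mm square in section, 0.56 kg; all the bars are alike, and three or four of them are present. They start lying on the bench, centre 15 mm above it, at any yaw within 0.7 rad of the world x axis; sliding one takes a push of 3 to 10 N.
- bar2_mid (a point): Centre of a plain steel test bar, 80 mm long (its x axis) and 30 x 30 mm square in section, 0.56 kg; all the bars are alike, and three or four of them are present. They start lying on the bench, centre 15 mm above it, at any yaw within 0.7 rad of the world x axis; sliding one takes a push of 3 to 10 N.
- bar3_mid (a point): Centre of a plain steel test bar, 80 mm long (its x axis) and 30 x 30 mm square in section, 0.56 kg; all the bars are alike, and three or four of them are present. They start lying on the bench, centre 15 mm above it, at any yaw within 0.7 rad of the world x axis; sliding one takes a push of 3 to 10 N.
- fixture: Dark steel fixture plate fixed to the bench, 200 x 345 mm, 12 mm thick (its top is the bay floor), with four bays, 40 mm wide channels 72 mm apart, open to the robot side, between flat lands 10 mm high. Origin: about the middle of its underside; x = away from the robot, y = left. Across its far side runs the end stop, 24 mm high above the floor; 67 mm high hinge ears at the far corners.
- bay0 (a point): Bay 0 (0 = rightmost, 3 = leftmost): where a bar's centre lies when flat on the floor and touching both stops, 27 mm above the bench. Axes as the fixture's: the end stop's face is 40 mm ahead (+x); the rail, the face of the land to the left (+y), is 15 mm away and runs from 75 mm behind this point to the end stop; the land to the right is 25 mm away. The lands are 10 mm high, 32 mm wide between bays and 8 mm at the ends.
- bay1 (a point): Bay 1 (0 = rightmost, 3 = leftmost): where a bar's centre lies when flat on the floor and touching both stops, 27 mm above the bench. Axes as the fixture's: the end stop's face is 40 mm ahead (+x); the rail, the face of the land to the left (+y), is 15 mm away and runs from 75 mm behind this point to the end stop; the land to the right is 25 mm away. The lands are 10 mm high, 32 mm wide between bays and 8 mm at the ends.
- bay2 (a point): Bay 2 (0 = rightmost, 3 = leftmost): where a bar's centre lies when flat on the floor and touching both stops, 27 mm above the bench. Axes as the fixture's: the end stop's face is 40 mm ahead (+x); the rail, the face of the land to the left (+y), is 15 mm away and runs from 75 mm behind this point to the end stop; the land to the right is 25 mm away. The lands are 10 mm high, 32 mm wide between bays and 8 mm at the ends.
- bay3 (a point): Bay 3 (0 = rightmost, 3 = leftmost): where a bar's centre lies when flat on the floor and touching both stops, 27 mm above the bench. Axes as the fixture's: the end stop's face is 40 mm ahead (+x); the rail, the face of the land to the left (+y), is 15 mm away and runs from 75 mm behind this point to the end stop; the land to the right is 25 mm away. The lands are 10 mm high, 32 mm wide between bays and 8 mm at the ends.
- clamp (a joint): Angle of the hinged hold-down frame: 0 = fully down (level over the bars, its bar 1 to 2 mm above their tops), growing as it swings up and away from the robot, to 2.0 at the most; it starts leaning back at 1.7 to 1.95. The hinge is stiff (0.4 N m of friction; 0.3 kg frame) and stays wherever it is left.
- clamp_handle (a point): Middle of the frame's handle, a round steel bar 12 mm in diameter and 310 mm long across the fixture (along fixture y), 150 mm from the hinge line; it may turn in the grip. When down it is 51 mm above the bench. The frame's flat hold-down bar, 22 mm wide, lies parallel to it, 88 mm nearer the hinge.
- clamp_hinge (a point): Point on the frame's hinge line, in the middle of the fixture, 51 mm above the bench; the hinge line runs along fixture y. At angle a the handle is 150 mm x (cos a towards the robot along fixture -x, sin a up) from this point. Its axes are the fixture's.
- catch (a joint): Angle of the swing catch, which turns about a vertical pin on a post at the fixture's near right corner: 0 = its arm points to the left (fixture +y), over the end of the frame's handle bar (fully shut); it grows as the arm swings clockwise seen from above, to point away from the robot (fixture +x) at 1.57, 1.7 at the most. It starts at 1.1 to 1.6, turns with light friction (0.06 N m) and stays where left.
- catch_knob (a point): Middle of the black round knob standing on the catch's arm: 14 mm in diameter, 28 mm high, its middle 82 mm and its top 96 mm above the bench, 52 mm from the pivot; the flat arm beneath it has its top 68 mm above the bench.
- catch_pivot (a point): Point on the catch's pivot axis at the height of the knob's middle. At catch angle a the knob is 52 mm x (sin a along fixture x, cos a along fixture y) from this point. Its axes are the fixture's.
- refblock: Bystander: a round brass reference block, 60 mm in diameter, 14 mm high; origin at the centre of its underside. Leave it alone.
- spanner: Bystander: a spanner about 160 mm long lying on the bench; origin at its underside. Leave it alone.
- oiljar: Bystander: a closed jar 52 mm in diameter, 75 mm high; origin at the centre of its underside. Leave it alone.
Things that resemble listed ones, but are neither listed nor needed, are in the scene too. What is shaped like the part that bears bar1_mid but turquoise is not meant. Leave any red look-alike of the part that bears bar2_mid alone.

How it is judged:
By the outcome, as a careful person would: the job done as asked, in the order asked, and still so for the second after the job is handed in, with the robot touching nothing.
Of bar0, bar1, bar2, bar3 only 3 to 4 are there at a start; the rules pass over those that are not, and their reading is None.
At some moment in a run one of bar0, bar1, bar2, bar3 may be knocked a few centimetres aside while the robot is not near it.
Once in a run the grip may slacken for a moment while it holds something.
It also fails if it takes over 210 s, if anything falls off the work surface, if the arm or the gripper's body presses on something with over 40 N, if the wrist force passes 120 N, or if a joint passes its speed limit or range.

ROBOT

A 6-joint arm with a two-finger parallel gripper is mounted at the origin on the work surface. World frame = base frame: x ahead of the robot, y to its left, z up, the work surface at z = 0. Lengths are in m, angles in rad, forces in N, time in s.
With the tool pointing down it reaches from about 0.325 to 0.875 m from the base axis. Payload 4.4 kg.
Tool frame: the origin (TCP) lies between the finger pads; the fingertips stand 17 mm ahead of it and the grasp point (between the pads) lies 2 mm behind it (env.nose_length is the z of the fingertips in the tool frame, in m); z points along the fingers, y is the line along which they close (so a half turn about z gives the same grasp; the last joint's range is limited). The gripper opens to 85 mm and grips with 20 to 120 N. Pads are 22 mm wide; open, the fingers measure 114 mm over their backs; the gripper's body (76 mm by 85 mm) begins 54 mm behind the grasp point. The pads swing forward as they close: fully open they stand 13 mm farther back than shut.
Start: joints at [1.038, 0.207, 1.542, -0, 1.393, -0.15], TCP at [0.214, 0.534, 0.248] pointing down, gripper open.
Joint ranges: [-2.73, 2.73], [-0.86, 2.22], [0.23, 2.46], [-1.11, 4.25], [0.08, 2.63], [-2.82, 2.82]. Speed limits (rad/s): [2.79, 2.79, 3.14, 3.14, 3.14, 3.14].

INTERFACE

Orientations are given as [roll, pitch, yaw] about the fixed x, y, z axes, in that order (R = Rz(yaw) Ry(pitch) Rx(roll)).
In Python, from rig import telemetry, imaging, env gives the robot as it stands.
- The arm moves only by the shell command python3 -m pendant 'ROWS'. ROWS is JSON, a list of rows, each a list of 3 entries, a list of its own where there are three numbers: the shift along the tool's x, y, z in cm, then the turn, a rotation vector about the tool's x, y, z in degrees, then the closure, from 0 (fully open) to 1 (shut). A call has exactly 10 rows; each row is the pose to reach, as a shift and turn from the pose commanded when the call began, along the tool's axes at that moment; what a row does not reach only later rows make up. A row lasts 1/12 s, in which the tool goes at most 41.7 mm and 7.16 degrees, less where a joint would pass 70% of its speed; a pose out of reach is approached as far as the arm can. A call with a gripper value outside its range is refused whole. The fingers move at their own pace and stop on an object; the grip force is fixed at half the most. Time passes only in rows, so rows that repeat a pose let the fingers close, or fill a call up. It gives the time, the measured TCP pose, the force, the opening and the grip force at its end, in the units of the state.
- telemetry.sense(): the state, without advancing time (a new reading comes with each control period).
- imaging.camera(name): name is "side" or "top"; returns a dict with "color" (420x560x3 uint8, red, green, blue), "depth" (420x560 float32, m along the optical axis (not along the pixel's ray), 0 where there is no reading), "camera_matrix" (3x3 intrinsics, pixels), "D" ([k1, k2, p1, p2, k3] as OpenCV has them; the pictures are not rectified), "R" (3x3) and "t" (3): a world point X has camera coordinates R X + t. Camera axes: x right, y down, z forward; pixel columns grow to the right and rows downward; lengths in m; the calibration is good to about 2 mm. A picture is of the moment at which its call begins.
- env.sign_off(): hands the job in; it is judged then, once.
The state is a dict: "t": time; "q": joint angles; "dq": joint speeds; "effort": joint torques, N m; "tcp_pos": TCP position; "eef_rot": TCP orientation; "force": force on the tool from outside, world axes, zero at the start; "torque": the same for the moment, N m; "gripper_width": opening from 0.0 (shut) to 1.0 (fully open); "finger_force": force on a finger pad.
Only numpy, scipy, OpenCV 4.12 (cv2) and the standard library are available. Lean on these libraries where they do the work, as an engineer would, in place of code of your own. Each camera call takes 0.05 s, during which the arm holds its last target. There are 200 camera calls.

## Working session

There is one attempt and no reset: what is moved stays moved. The work goes in short steps, Python scripts to look and compute and a shell command to move; the robot and the scene stay as the last step left them, time stands still between calls to the robot, and variables do not carry over. Pictures are saved under pics/ and viewed, at most 14 in all, crops included, and the job is handed in when it is done.

```bash
mkdir -p pics; ls
cat > h.py <<'E'
import numpy as np, cv2
from rig import telemetry, imaging, env
def grab(n,save=None):
    c=imaging.camera(n)
    if save: cv2.imwrite(f'pics/{save}.png',cv2.cvtColor(c['color'],cv2.COLOR_RGB2BGR))
    return c
def pts(c):
    "world xyz per pixel from depth"
    h,w=c['depth'].shape
    u,v=np.meshgrid(np.arange(w),np.arange(h))
    n=cv2.undistortPoints(np.stack([u,v],-1).reshape(-1,1,2).astype(np.float64),c['camera_matrix'],np.array(c['D'])).reshape(h,w,2)
    d=c['depth'].astype(float)
    P=np.dstack([n[...,0]*d,n[...,1]*d,d])
    return (P-c['t'])@np.array(c['R'])
def ray(c,uv,z):
    n=cv2.undistortPoints(np.array(uv,float).reshape(-1,1,2),c['camera_matrix'],np.array(c['D'])).reshape(-1,2)
    d=np.c_[n,np.ones(len(n))]@np.array(c['R']); o=-np.array(c['R']).T@c['t']
    return o+d*((z-o[2])/d[:,2])[:,None]
E
python3 - <<'E'
from h import *
np.set_printoptions(precision=4,suppress=True)
for n in('top','side'):
    c=grab(n,n+'0'); print(n,'cam at',-np.array(c['R']).T@c['t'],c['camera_matrix'][0,0],'zdir',c['R'][2]); 
    P=pts(c); print((c['depth']==0).mean(),P[200:400:60,100:500:80].reshape(-1,3)[:8])
print(telemetry.sense())
E
```

```text
pics
top cam at [ 0.4985 -0.0511  1.236 ] 407.24089981622654 zdir [ 0.0908  0.0154 -0.9957]
0.0037032312925170067 [[ 0.6581  0.5088  0.0014]
 [ 0.6523  0.2627 -0.0005]
 [ 0.6446  0.0164  0.0138]
 [ 0.6399 -0.2264  0.0027]
 [ 0.6343 -0.4689 -0.0006]
 [ 0.4748  0.5071 -0.0016]
 [ 0.4696  0.2607  0.0082]
 [ 0.4643  0.0199  0.0111]]
side cam at [0.5039 0.9335 0.6816] 399.9016700641664 zdir [ 0.095  -0.8514 -0.5158]
0.00407312925170068 [[ 1.6109 -0.7159 -0.3391]
 [ 1.4845 -1.4521 -0.7519]
 [ 0.6405  0.1169  0.2047]
 [ 0.4278 -0.266   0.0003]
 [ 0.154  -0.299   0.0005]
 [ 1.6141 -0.588  -0.6283]
 [ 0.8643  0.1159  0.0009]
 [ 0.6229  0.2411  0.1229]]
{'t': 0.1, 'q': array([ 1.0385,  0.2074,  1.5428, -0.    ,  1.3936, -0.1505]), 'dq': array([ 0.0004, -0.0014, -0.0044,  0.0008,  0.0022, -0.0001]), 'effort': array([ -0.0001, -38.4092, -29.2547,  -0.0002,   0.005 ,  -0.    ]), 'tcp_pos': array([0.2139, 0.533 , 0.2472]), 'eef_rot': array([-3.1394, -0.0003,  2.7597]), 'force': array([-0.2026,  0.022 ,  0.2435]), 'torque': array([0.0051, 0.001 , 0.0025]), 'finger_force': 0.0, 'gripper_width': 1.0005925318468496}
```

View pics/top0.png

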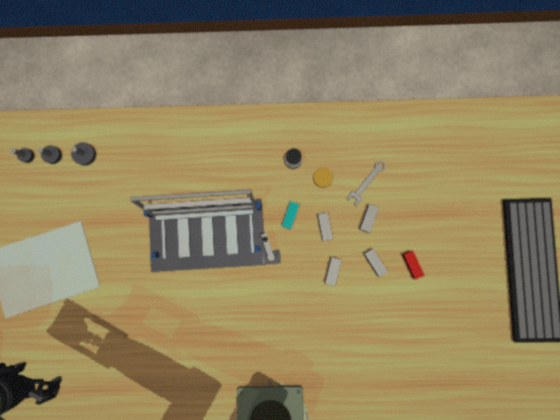

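View pics/side0.png

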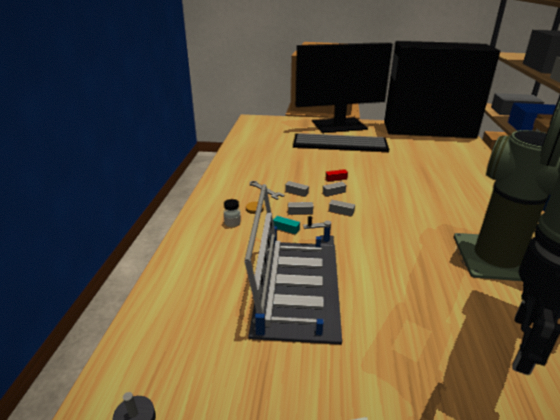

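The top view shows four plain bars at about (325,226), (369,218), (333,271) and (376,262). The turquoise decoy is at (290,215) and the red one at (413,264). The fixture spans about (150–265, 200–270), with the frame leaning back and the catch near (267,247).

```bash
cat > m.py <<'E'
from h import *
np.set_printoptions(precision=4,suppress=True)
def bars(c,roi=(190,300,305,400)):
    P=pts(c); hsv=cv2.cvtColor(c['color'],cv2.COLOR_RGB2HSV)
    m=((P[...,2]>.012)&(P[...,2]<.06)).astype(np.uint8)
    M=np.zeros_like(m); a,b,l,r=roi; M[a:b,l:r]=m[a:b,l:r]
    cs,_=cv2.findContours(M,cv2.RETR_EXTERNAL,cv2.CHAIN_APPROX_NONE)
    for k in cs:
        if cv2.contourArea(k)<60: continue
        mm=np.zeros_like(m); cv2.drawContours(mm,[k],-1,1,-1)
        X=P[mm>0]; t=X[X[:,2]>.024]
        (cx,cy),(w,h),an=cv2.minAreaRect(ray(c,k.reshape(-1,2),.03)[:,:2].astype(np.float32))
        L=X[:,:2]-X[:,:2].mean(0); ev=np.linalg.eigh(L.T@L)[1][:,1]; ev*=np.sign(ev[0])
        print('bar px',k.reshape(-1,2).mean(0),'rect',np.array([cx,cy,w,h,an]),'mean',t.mean(0),'yaw',np.arctan2(ev[1],ev[0]),'hsv',np.median(hsv[mm>0],0))
E
python3 - <<'E'
from m import *
c=grab('top'); bars(c,(190,300,275,435))
P=pts(c); hsv=cv2.cvtColor(c['color'],cv2.COLOR_RGB2HSV)
# lands: bright, low sat, inside fixture
m=((hsv[...,2]>110)&(hsv[...,1]<60)).astype(np.uint8); M=np.zeros_like(m); M[212:266,155:258]=m[212:266,155:258]
cs,_=cv2.findContours(M,cv2.RETR_EXTERNAL,cv2.CHAIN_APPROX_NONE)
for k in cs:
    if cv2.contourArea(k)<40: continue
    print('land',k.reshape(-1,2).min(0),k.reshape(-1,2).max(0)); q=ray(c,k.reshape(-1,2),.022)[:,:2]; print(np.array([*sum(map(list,[cv2.minAreaRect(q.astype(np.float32))[0],cv2.minAreaRect(q.astype(np.float32))[1]]),[]),cv2.minAreaRect(q.astype(np.float32))[2]]))
im=cv2.cvtColor(c['color'],cv2.COLOR_RGB2BGR)[180:285,120:290]
cv2.imwrite('pics/fix.png',cv2.resize(im,(680,420),interpolation=cv2.INTER_CUBIC))
E
```

```text
bar px [332.9429 271.5714] rect [ 0.4262 -0.1938  0.0311  0.0793 73.8351] mean [ 0.4259 -0.1945  0.0299] yaw -0.2886200010432537 hsv [ 24.  22. 165.]
bar px [413.058  264.8116] rect [ 0.4405 -0.4278  0.0816  0.0352 21.6407] mean [ 0.4408 -0.4289  0.0341] yaw 0.8684606838270382 hsv [  2. 205. 172.]
bar px [375.5873 262.7302] rect [ 0.4494 -0.3193  0.0806  0.0327 31.5312] mean [ 0.4499 -0.3177  0.0426] yaw 1.0919546937868878 hsv [ 23.  22. 161.]
bar px [325.058  226.7246] rect [ 0.5585 -0.1752  0.0795  0.0313  9.3209] mean [ 0.5583 -0.1759  0.0299] yaw 0.16427580866038696 hsv [ 23.  22. 163.]
bar px [368.8806 218.2985] rect [ 0.5799 -0.3055  0.0325  0.0809 67.8695] mean [ 0.5799 -0.3065  0.03  ] yaw -0.3889628912445294 hsv [ 24.  22. 157.]
bar px [290.4545 215.0909] rect [ 0.5949 -0.0736  0.03    0.0801 70.0342] mean [ 0.5946 -0.0739  0.0345] yaw -0.35373922896839266 hsv [ 87. 203. 156.]
land [155 212] [254 258]
[0.5464 0.1843 0.1307 0.2921 2.2648]
```

View pics/fix.png

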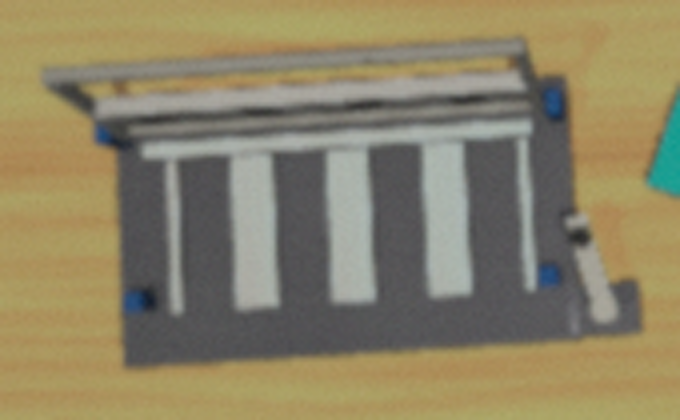

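The crop shows the three wide lands cleanly at crop columns 230–280, 328–376 and 422–470, with the end stop above row 155. The knob is near crop (578,232) and the pivot near (603,310).

Run:
```python
from m import *
c=grab('top'); hsv=cv2.cvtColor(c['color'],cv2.COLOR_RGB2HSV); v=hsv[...,2].astype(float)
P=pts(c)
mids=[]
# subpixel edges per row for 3 lands
nears=[]
for cc in (183.5,208,232):
    L=[];
    for r in range(222,250):
        x0=int(cc)-11; seg=v[r,x0:x0+23]; th=(seg.max()+seg.min())/2; b=np.where(seg>th)[0]; i,j=b[0],b[-1]
        l=x0+i-(seg[i]-th)/(seg[i]-seg[i-1]); rr=x0+j+(seg[j]-th)/(seg[j]-seg[j+1]); L.append((l,r,rr))
    L=np.array(L); A=ray(c,L[:,:2],.022); B=ray(c,L[:,[2,1]],.022); C=(A+B)/2
    p=np.polyfit(C[:,0],C[:,1],1); mids.append((p,C)); 
    col=v[:,int(cc)+0:int(cc)+3].mean(1); rr=np.arange(248,268); s=col[248:268]; th=(s.max()+s.min())/2; k=np.where(s<th)[0][0]; k=rr[k]-1+(s[k-1]-th)/(s[k-1]-s[k])
    N=ray(c,[[cc+1,k]],.022)[0]; nears.append(N)
    print('land slope',p[0],'y at .53',np.polyval(p,.53),'width',np.median(A[:,1]-B[:,1]),'near end',N)
N=np.array(nears); s1=np.polyfit(N[:,1],N[:,0],1)[0]; s2=np.mean([p[0] for p,_ in mids])
print('yaw from near',-s1,'from lands',s2, 'centre spacing')
d=[np.polyval(p,.53) for p,_ in mids]; print(d,(d[0]-d[2])/2)
# stray heights
for (u,w) in ((264,239),(264,238),(265,239),(270,257),(158,254),(257,249)): print(u,w,P[w,u],c['color'][w,u])
# handle: highest points
m=(P[...,2]>.15)&(P[...,1]>-.05)&(P[...,1]<.5)&(P[...,0]>.5)
X=P[m]; print(len(X),X.mean(0),X.min(0),X.max(0)); top=X[X[:,2]>.18]; print('handle',top.mean(0),np.polyfit(top[:,1],top[:,0],1))
```

```text
land slope 0.04230130616135998 y at .53 0.24772127457301504 width 0.03201114976826777 near end [0.4799 0.2438 0.022 ]
land slope 0.041053950164475043 y at .53 0.17572881471531332 width 0.03213484750151187 near end [0.482  0.1707 0.022 ]
land slope 0.04055225336498884 y at .53 0.1036476722365667 width 0.032001779177596376 near end [0.486  0.0992 0.022 ]
yaw from near 0.04211005100327484 from lands 0.041302503230274616 centre spacing
[np.float64(0.24772127457301504), np.float64(0.17572881471531332), np.float64(0.1036476722365667)] 0.07203680116822417
264 239 [0.5248 0.0028 0.095 ] [49 47 47]
264 238 [0.5276 0.0027 0.0949] [50 51 48]
265 239 [0.5248 0.0002 0.0897] [49 49 47]
270 257 [ 0.4739 -0.0122  0.0715] [167 165 153]
158 254 [0.4891 0.3238 0.0193] [45 48 57]
257 249 [0.4973 0.0259 0.048 ] [ 36  78 124]
602 [0.6372 0.1855 0.201 ] [0.6195 0.0285 0.1504] [0.6495 0.3401 0.2104]
handle [0.6378 0.1828 0.2033] [-0.0395  0.645 ]
```

```bash
cat > go.py <<'E'
import sys; from h import *
from scipy.spatial.transform import Rotation as Ro
# usage: go.py x y z yaw  (optional tx ty tz of the reference pose, if commanded differs from measured)
a=list(map(float,sys.argv[1:])); s=telemetry.sense(); R=Ro.from_euler('xyz',s['eef_rot'])
p=s['tcp_pos']; T=Ro.from_euler('xyz',[np.pi,0,a[3]])
np.set_printoptions(precision=2,suppress=True)
print('shift cm',R.inv().apply(np.array(a[:3])-p)*100,'turn',np.degrees((R.inv()*T).as_rotvec()),'t',round(s['t'],2),'yaw',s['eef_rot'][2].round(3),'F',s['force'])
E
python3 go.py .5585 -.1755 .15 .163; python3 -c "
from rig import env;print(env.nose_length)"
```

```text
shift cm [-58.37 -52.92   9.82] turn [ -0.05   0.1  148.79] t 0.2 yaw 2.76 F [ 0.84 -0.32 -0.53]
0.017
```

```bash
python3 -m pendant '[[[-30,-27,-1],[0,0,70],0.2],[[-30,-27,-1],[0,0,70],0.2],[[-30,-27,-1],[0,0,70],0.2],[[-30,-27,-1],[0,0,70],0.2],[[-30,-27,-1],[0,0,70],0.2],[[-30,-27,-1],[0,0,70],0.2],[[-30,-27,-1],[0,0,70],0.2],[[-30,-27,-1],[0,0,70],0.2],[[-30,-27,-1],[0,0,70],0.2],[[-30,-27,-1],[0,0,70],0.2]]'; python3 go.py .5585 -.1755 .15 .163
```

```text
t: 1.03
tcp_pos: [0.3929, 0.1683, 0.2585]
eef_rot: [3.14, 0.001, 1.53]
force: [0.1, -0.2, -0.9]
gripper_width: 0.795
finger_force: 0.0
shift cm [-33.68  17.92  10.9 ] turn [ 0.09 -0.   78.35] t 1.03 yaw 1.53 F [ 0.14 -0.19 -0.91]
```

```bash
python3 -m pendant '[[[-33.6,17.9,6],[0,0,70],0.25],[[-33.6,17.9,6],[0,0,70],0.25],[[-33.6,17.9,6],[0,0,70],0.25],[[-33.6,17.9,6],[0,0,70],0.25],[[-33.6,17.9,6],[0,0,70],0.25],[[-33.6,17.9,6],[0,0,70],0.25],[[-33.6,17.9,6],[0,0,70],0.25],[[-33.6,17.9,6],[0,0,70],0.25],[[-33.6,17.9,6],[0,0,70],0.25],[[-33.6,17.9,6],[0,0,70],0.25]]'; python3 go.py .5585 -.1755 .030 .163
python3 - <<'E'
from m import *
print(telemetry.sense()['q']); c=grab('top'); bars(c)
E
```

```text
t: 1.87
tcp_pos: [0.5612, -0.176, 0.1969]
eef_rot: [3.139, 0.001, 0.306]
force: [-0.8, 0.6, -0.2]
gripper_width: 0.757
finger_force: 0.0
shift cm [-0.24 -0.17 16.69] turn [0.13 0.02 8.2 ] t 1.87 yaw 0.306 F [-0.78  0.6  -0.18]
[-0.45    0.2791  1.5624 -0.0021  1.299   0.8152]
bar px [333.9123 268.386 ] rect [ 0.4349 -0.1963  0.0311  0.0614 73.8362] mean [ 0.4353 -0.1974  0.03  ] yaw -0.24985912005617894 hsv [ 24.  22. 167.]
bar px [377.9057 265.0189] rect [ 0.4436 -0.3229  0.0671  0.0326 31.5312] mean [ 0.4409 -0.3255  0.0361] yaw 1.0419244995240733 hsv [ 24.  22. 173.]
bar px [326.3125 235.8125] rect [ 0.5324 -0.1789  0.0324  0.0265 88.6706] mean [ 0.5317 -0.1792  0.0295] yaw 1.1718402197406652 hsv [ 23.  22. 166.]
```

```bash
python3 -m pendant '[[[-0.2,-0.2,4],[0,0,8.2],0.25],[[-0.2,-0.2,8],[0,0,8.2],0.25],[[-0.2,-0.2,11],[0,0,8.2],0.25],[[-0.2,-0.2,14],[0,0,8.2],0.25],[[-0.2,-0.2,16],[0,0,8.2],0.25],[[-0.2,-0.2,16.7],[0,0,8.2],0.25],[[-0.2,-0.2,16.7],[0,0,8.2],0.25],[[-0.2,-0.2,16.7],[0,0,8.2],0.6],[[-0.2,-0.2,16.7],[0,0,8.2],0.9],[[-0.2,-0.2,16.7],[0,0,8.2],1]]'; python3 go.py .5585 -.1755 .030 .163;
python3 -m pendant '[[[0,0,0],[0,0,0],1],[[0,0,0],[0,0,0],1],[[0,0,0],[0,0,0],1],[[0,0,0],[0,0,0],1],[[0,0,-1],[0,0,0],1],[[0,0,-3],[0,0,0],1],[[0,0,-6],[0,0,0],1],[[0,0,-9],[0,0,0],1],[[0,0,-12],[0,0,0],1],[[0,0,-12],[0,0,0],1]]'; python3 go.py .534 .288 .15 .0415
```

```text
t: 2.75
tcp_pos: [0.56, -0.1712, 0.0345]
eef_rot: [3.136, -0.005, 0.174]
force: [-4.9, 1.1, 20.0]
gripper_width: 0.331
finger_force: 46.1
shift cm [-0.23  0.39  0.45] turn [ 0.33 -0.28  0.65] t 2.75 yaw 0.174 F [-4.95  1.09 19.96]
t: 3.58
tcp_pos: [0.5611, -0.1703, 0.1585]
eef_rot: [3.135, -0.01, 0.174]
force: [2.4, -1.3, -3.5]
gripper_width: 0.332
finger_force: 60.6
shift cm [  5.23 -45.61   0.62] turn [ 0.32 -0.61  7.57] t 3.58 yaw 0.174 F [ 2.4  -1.29 -3.51]
```

```bash
python3 -m pendant '[[[2.6,-22,0],[0,0,7.6],1],[[2.6,-22,0],[0,0,7.6],1],[[2.6,-22,0],[0,0,7.6],1],[[2.6,-22,0],[0,0,7.6],1],[[2.6,-22,0],[0,0,7.6],1],[[5.2,-45.6,0],[0,0,7.6],1],[[5.2,-45.6,0],[0,0,7.6],1],[[5.2,-45.6,0],[0,0,7.6],1],[[5.2,-45.6,0],[0,0,7.6],1],[[5.2,-45.6,0],[0,0,7.6],1]]'
python3 -m pendant '[[[0,-0.1,0],[0,0,0],1],[[0,-0.1,0],[0,0,0],1],[[0,-0.1,0],[0,0,0],1],[[0,-0.1,0],[0,0,0],1],[[0,-0.1,0],[0,0,0],1],[[0,-0.1,0],[0,0,0],1],[[0,-0.1,0],[0,0,0],1],[[0,-0.1,0],[0,0,0],1],[[0,-0.1,0],[0,0,0],1],[[0,-0.1,0],[0,0,0],1]]'
python3 go.py .547 .286 .05 .0415
python3 - <<'E'
from m import *
c=grab('side','s1'); c=grab('top','t1')
im=cv2.imread('pics/t1.png')[170:290,120:420]; a=cv2.resize(im,(750,300),interpolation=3)
im=cv2.imread('pics/s1.png')[150:350,200:400]; b=cv2.resize(im,(300,300),interpolation=3)
o=np.zeros((600,750,3),np.uint8); o[:300]=a;o[300:,:300]=b; cv2.imwrite('pics/v1.png',o)
E
```

```text
t: 4.42
tcp_pos: [0.5302, 0.247, 0.1493]
eef_rot: [3.141, 0.004, 0.041]
force: [0.7, -0.4, -4.6]
gripper_width: 0.333
finger_force: 60.9
t: 5.25
tcp_pos: [0.5329, 0.246, 0.1514]
eef_rot: [-3.142, -0.0, 0.04]
force: [0.5, 0.4, -5.3]
gripper_width: 0.335
finger_force: 61.4
shift cm [ 1.56 -3.94 10.14] turn [-0.01 -0.01 -0.08] t 5.25 yaw 0.04 F [ 0.52  0.35 -5.3 ]
```

View pics/v1.png

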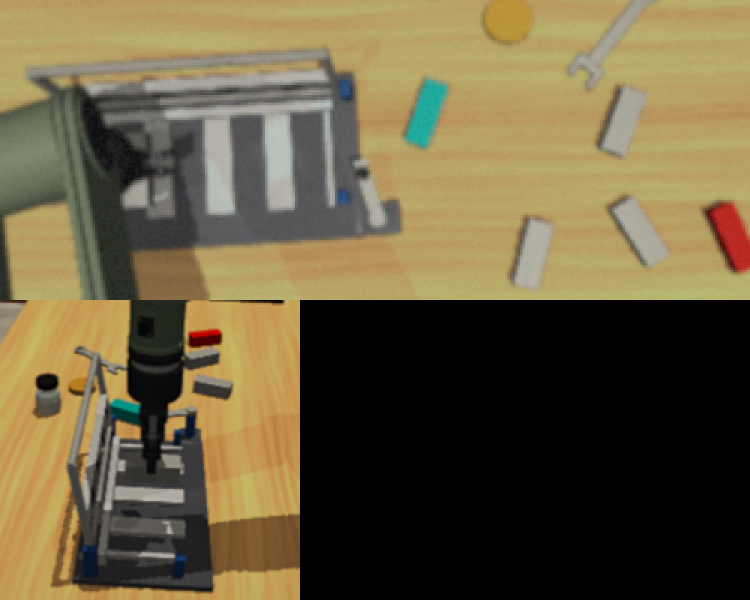

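```bash
python3 -m pendant '[[[1.5,-3.9,0],[0,0,0],1],[[1.5,-3.9,0],[0,0,0],1],[[1.5,-3.9,3],[0,0,0],1],[[1.5,-3.9,6],[0,0,0],1],[[1.5,-3.9,8.5],[0,0,0],1],[[1.5,-3.9,9.8],[0,0,0],1],[[1.5,-3.9,10.4],[0,0,0],1],[[1.5,-3.9,10.6],[0,0,0],1],[[1.5,-3.9,10.7],[0,0,0],1],[[1.5,-3.9,10.7],[0,0,0],1]]'
python3 -m pendant '[[[0,0,0],[0,0,0],1],[[0,0,0],[0,0,0],1],[[0,0,0],[0,0,0],1],[[0,0,0.1],[0,0,0],1],[[0,0,0.1],[0,0,0],1],[[0,0,0.2],[0,0,0],1],[[0,0,0.2],[0,0,0],1],[[0,0,0.2],[0,0,0],1],[[0,0,0.2],[0,0,0],1],[[0,0,0.2],[0,0,0],1]]'
```

```text
t: 6.18
tcp_pos: [0.5467, 0.2862, 0.0468]
eef_rot: [-3.141, -0.001, 0.041]
force: [-4.8, -1.0, 2.9]
gripper_width: 0.33
finger_force: 62.8
t: 7.02
tcp_pos: [0.5468, 0.2863, 0.0466]
eef_rot: [-3.141, -0.001, 0.041]
force: [-8.8, -2.3, 16.5]
gripper_width: 0.331
finger_force: 64.4
```

```bash
python3 -m pendant '[[[0,-0.2,-0.2],[0,0,0],1],[[0,-0.4,-0.2],[0,0,0],1],[[0,-0.6,-0.2],[0,0,0],1],[[0,-0.6,-0.2],[0,0,0],1],[[0.3,-0.6,-0.2],[0,0,0],1],[[0.6,-0.6,-0.2],[0,0,0],1],[[0.9,-0.6,-0.2],[0,0,0],1],[[1.2,-0.6,-0.2],[0,0,0],1],[[1.3,-0.6,-0.2],[0,0,0],1],[[1.3,-0.6,-0.2],[0,0,0],1]]'; python3 go.py .5556 .290 .0466 .0415
```

```text
t: 7.85
tcp_pos: [0.5535, 0.2909, 0.0463]
eef_rot: [3.137, 0.014, 0.041]
force: [-21.4, -8.4, 23.7]
gripper_width: 0.333
finger_force: 59.9
shift cm [ 0.21  0.1  -0.03] turn [ 0.25  0.81 -0.02] t 7.85 yaw 0.041 F [-21.41  -8.41  23.73]
```

```bash
python3 -m pendant '[[[0,0,-0.2],[0,0,0],1],[[0.1,0,-0.3],[0,0,0],1],[[0.2,0,-0.3],[0,0,0],1],[[0.3,0,-0.3],[0,0,0],1],[[0.4,0,-0.3],[0,0,0],1],[[0.4,0,-0.3],[0,0,0],1],[[0.4,0,-0.3],[0,0,0],1],[[0.4,0,-0.3],[0,0,0],1],[[0.4,0,-0.3],[0,0,0],1],[[0.4,0,-0.3],[0,0,0],1]]'; python3 go.py .5556 .290 .0466 .0415
```

```text
t: 8.68
tcp_pos: [0.5536, 0.2909, 0.0464]
eef_rot: [3.136, 0.022, 0.041]
force: [-25.1, -6.4, 16.9]
gripper_width: 0.332
finger_force: 60.7
shift cm [ 0.2   0.1  -0.03] turn [ 0.29  1.26 -0.02] t 8.68 yaw 0.041 F [-25.05  -6.41  16.9 ]
```

```bash
python3 -m pendant '[[[-0.3,0.1,0],[0,0,0],1],[[-0.5,0.2,0],[0,0,0],1],[[-0.5,0.2,0],[0,0,0],1],[[-0.5,0.2,0],[0,0,0],0.5],[[-0.5,0.2,0],[0,0,0],0.3],[[-0.5,0.2,0],[0,0,0],0.3],[[-0.5,0.2,-0.5],[0,0,0],0.3],[[-0.5,0.2,-3],[0,0,0],0.3],[[-0.5,0.2,-7],[0,0,0],0.3],[[-0.5,0.2,-11],[0,0,0],0.3]]'; python3 go.py .426 -.194 .16 -.288
```

```text
t: 9.52
tcp_pos: [0.5574, 0.2899, 0.1574]
eef_rot: [3.141, 0.003, 0.04]
force: [0.3, 1.1, 0.0]
gripper_width: 0.702
finger_force: 0.0
shift cm [-15.08  47.82  -0.18] turn [ 0.07  0.14 18.8 ] t 9.52 yaw 0.04 F [0.31 1.14 0.01]
```

```bash
python3 -m pendant '[[[-7,23,-1],[0,0,19],0.25],[[-7,23,-1],[0,0,19],0.25],[[-7,23,-1],[0,0,19],0.25],[[-7,23,-1],[0,0,19],0.25],[[-7,23,-1],[0,0,19],0.25],[[-7,23,-1],[0,0,19],0.25],[[-15,47.7,-1],[0,0,19],0.25],[[-15,47.7,-1],[0,0,19],0.25],[[-15,47.7,-1],[0,0,19],0.25],[[-15,47.7,-1],[0,0,19],0.25]]'
python3 -m pendant '[[[-1,3,0],[0,0,0],0.25],[[-2,6,0],[0,0,0],0.25],[[-3,9,0],[0,0,0],0.25],[[-3,9,0],[0,0,0],0.25],[[-3,9,0],[0,0,0],0.25],[[-3,9,0],[0,0,0],0.25],[[-3,9,0],[0,0,0],0.25],[[-3,9,0],[0,0,0],0.25],[[-3,9,0],[0,0,0],0.25],[[-3,9,0],[0,0,0],0.25]]'; python3 go.py .426 -.194 .030 -.288
python3 - <<'E'
from m import *
c=grab('top'); bars(c)
P=pts(c); m=(P[...,2]>.036)&(P[...,2]<.05)&(P[...,0]>.5)&(P[...,0]<.595)&(P[...,1]>.03)&(P[...,1]<.33)
X=P[m]; print(len(X),X.mean(0),X.min(0),X.max(0))
cv2.imwrite('pics/t2.png',cv2.resize(cv2.cvtColor(c['color'],cv2.COLOR_RGB2BGR)[180:285,120:400],(800,300),interpolation=3))
E
```

```text
t: 10.35
tcp_pos: [0.4527, -0.1051, 0.1686]
eef_rot: [3.141, -0.003, -0.291]
force: [0.9, 0.9, -0.3]
gripper_width: 0.746
finger_force: 0.0
t: 11.18
tcp_pos: [0.3984, -0.1797, 0.1673]
eef_rot: [-3.142, -0.0, -0.289]
force: [-1.0, 0.2, -0.3]
gripper_width: 0.751
finger_force: 0.0
shift cm [ 3.05  0.58 13.73] turn [-0.   -0.   -0.07] t 11.18 yaw -0.289 F [-1.04  0.17 -0.32]
bar px [332.6  266.64] rect [ 0.4356 -0.1963  0.0311  0.06   73.0662] mean [ 0.4431 -0.1947  0.0385] yaw -0.8514139520707387 hsv [ 24.   21.  128.5]
bar px [375.5714 262.7143] rect [ 0.4494 -0.3193  0.0807  0.0327 31.532 ] mean [ 0.4498 -0.3197  0.0344] yaw 0.7845074632888878 hsv [ 24.  22. 159.]
bar px [368.8824 218.4559] rect [ 0.58   -0.3057  0.0325  0.0804 68.4018] mean [ 0.5802 -0.3066  0.0302] yaw -0.38682798076506375 hsv [ 24.  22. 165.]
301 [0.5533 0.2862 0.0415] [0.5003 0.0318 0.0361] [0.5949 0.3169 0.0492]
```

View pics/t2.png

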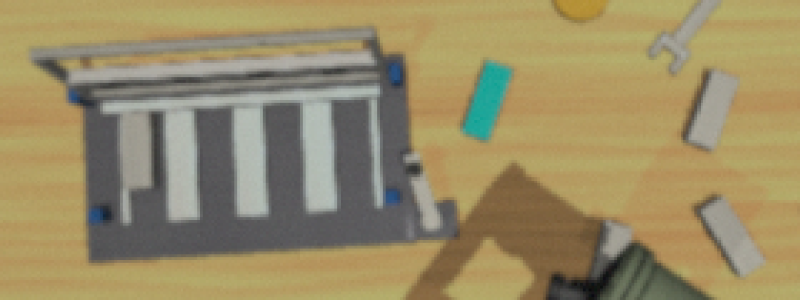

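The first bar is in the leftmost bay, crop (137,150), against both stops. Next I grasp the second bar.

```bash
python3 -m pendant '[[[3,0.6,1],[0,0,0],0.25],[[3,0.6,4],[0,0,0],0.25],[[3,0.6,7],[0,0,0],0.25],[[3,0.6,10],[0,0,0],0.25],[[3,0.6,12.4],[0,0,0],0.25],[[3,0.6,13.4],[0,0,0],0.25],[[3,0.6,13.4],[0,0,0],0.25],[[3,0.6,13.4],[0,0,0],0.25],[[3,0.6,13.4],[0,0,0],0.25],[[3,0.6,13.4],[0,0,0],0.25]]'
python3 -m pendant '[[[0,0,0],[0,0,0],1],[[0,0,0],[0,0,0],1],[[0,0,0],[0,0,0],1],[[0,0,0],[0,0,0],1],[[0,0,0],[0,0,0],1],[[0,0,0],[0,0,0],1],[[0,0,0],[0,0,0],1],[[0,0,0],[0,0,0],1],[[0,0,0],[0,0,0],1],[[0,0,0],[0,0,0],1]]'; python3 go.py .545 .214 .155 .0415
```

```text
t: 12.07
tcp_pos: [0.4266, -0.1958, 0.0351]
eef_rot: [3.14, -0.004, -0.291]
force: [0.6, -0.5, 0.9]
gripper_width: 0.75
finger_force: 0.0
t: 12.9
tcp_pos: [0.4258, -0.195, 0.0345]
eef_rot: [-3.141, -0.002, -0.291]
force: [-1.1, 2.1, 6.0]
gripper_width: 0.329
finger_force: 60.6
shift cm [ -0.3  -42.6  -12.05] turn [  0.01  -0.09 -19.07] t 12.9 yaw -0.291 F [-1.06  2.1   6.01]
```

```bash
python3 -m pendant '[[[0,0,-3],[0,0,0],1],[[0,0,-6],[0,0,0],1],[[0,0,-9],[0,0,0],1],[[0,0,-12],[0,0,0],1],[[0,-12,-12],[0,0,-19],1],[[0,-24,-12],[0,0,-19],1],[[0,-24,-12],[0,0,-19],1],[[0,-42.6,-12],[0,0,-19],1],[[0,-42.6,-12],[0,0,-19],1],[[0,-42.6,-12],[0,0,-19],1]]'
python3 -m pendant '[[[0,-4,0],[0,0,0],1],[[0,-8,0],[0,0,0],1],[[0,-10,0],[0,0,0],1],[[0,-10,0],[0,0,0],1],[[0,-10,0],[0,0,0],1],[[0,-10,0],[0,0,0],1],[[0,-10,0],[0,0,0],1],[[0,-10,0],[0,0,0],1],[[0,-10,0],[0,0,0],1],[[0,-10,0],[0,0,0],1]]'; python3 go.py .548 .214 .0475 .0415
```

```text
t: 13.73
tcp_pos: [0.4952, 0.0467, 0.1519]
eef_rot: [-3.141, 0.003, 0.04]
force: [0.9, -1.6, -5.3]
gripper_width: 0.327
finger_force: 62.7
t: 14.57
tcp_pos: [0.4928, 0.1437, 0.1533]
eef_rot: [3.142, 0.0, 0.039]
force: [0.4, 0.3, -6.2]
gripper_width: 0.325
finger_force: 62.7
shift cm [ 5.79 -6.81 10.58] turn [ 0.    0.   -0.14] t 14.57 yaw 0.039 F [ 0.39  0.3  -6.23]
```

```bash
python3 -m pendant '[[[3,-3.4,0],[0,0,0],1],[[5.8,-6.8,0],[0,0,0],1],[[5.8,-6.8,2],[0,0,0],1],[[5.8,-6.8,5],[0,0,0],1],[[5.8,-6.8,8],[0,0,0],1],[[5.8,-6.8,9.8],[0,0,0],1],[[5.8,-6.8,10.4],[0,0,0],1],[[5.8,-6.8,10.6],[0,0,0],1],[[5.8,-6.8,10.7],[0,0,0],1],[[5.8,-6.8,10.7],[0,0,0],1]]'
python3 -m pendant '[[[0,-0.2,0],[0,0,0],1],[[0,-0.4,0],[0,0,0],1],[[0,-0.6,0],[0,0,0],1],[[0,-0.6,0],[0,0,0],1],[[0.3,-0.6,0],[0,0,0],1],[[0.6,-0.6,0],[0,0,0],1],[[0.9,-0.6,0],[0,0,0],1],[[1.2,-0.6,0],[0,0,0],1],[[1.4,-0.6,0],[0,0,0],1],[[1.4,-0.6,0],[0,0,0],1]]'; python3 go.py .5557 .218 .0466 .0415
```

```text
t: 15.4
tcp_pos: [0.5488, 0.2148, 0.0469]
eef_rot: [-3.141, -0.002, 0.04]
force: [-0.5, 0.6, -5.3]
gripper_width: 0.331
finger_force: 62.8
t: 16.23
tcp_pos: [0.5546, 0.219, 0.0466]
eef_rot: [3.136, 0.018, 0.041]
force: [-18.5, -9.4, 13.5]
gripper_width: 0.33
finger_force: 65.1
shift cm [ 0.1   0.11 -0.  ] turn [ 0.32  1.02 -0.01] t 16.23 yaw 0.041 F [-18.46  -9.4   13.5 ]
```

```bash
python3 -m pendant '[[[0.2,0,0],[0,0,0],1],[[0.2,0,0],[0,0,0],1],[[-0.1,0.1,0],[0,0,0],1],[[-0.3,0.2,0],[0,0,0],1],[[-0.3,0.2,0],[0,0,0],0.5],[[-0.3,0.2,0],[0,0,0],0.3],[[-0.3,0.2,-0.3],[0,0,0],0.3],[[-0.3,0.2,-3],[0,0,0],0.3],[[-0.3,0.2,-7],[0,0,0],0.3],[[-0.3,0.2,-11],[0,0,0],0.3]]'; python3 go.py .58 -.306 .16 -.388
```

```text
t: 17.07
tcp_pos: [0.5587, 0.2193, 0.1573]
eef_rot: [3.141, 0.001, 0.04]
force: [0.4, -0.0, 0.6]
gripper_width: 0.698
finger_force: 0.0
shift cm [ 0.   52.58 -0.26] turn [ 0.02  0.05 24.55] t 17.07 yaw 0.04 F [ 0.37 -0.03  0.58]
```

```bash
python3 -m pendant '[[[0,20,-1],[0,0,24.5],0.25],[[0,20,-1],[0,0,24.5],0.25],[[0,20,-1],[0,0,24.5],0.25],[[0,20,-1],[0,0,24.5],0.25],[[0,20,-1],[0,0,24.5],0.25],[[0,52,-1],[0,0,24.5],0.25],[[0,52,-1],[0,0,24.5],0.25],[[0,52,-1],[0,0,24.5],0.25],[[0,52,-1],[0,0,24.5],0.25],[[0,52,-1],[0,0,24.5],0.25]]'
python3 go.py .58 -.306 .16 -.388
```

```text
t: 17.9
tcp_pos: [0.5764, -0.1913, 0.1681]
eef_rot: [3.141, -0.004, -0.387]
force: [0.2, 0.7, 0.3]
gripper_width: 0.75
finger_force: 0.0
shift cm [ 4.66 10.48  0.83] turn [ 0.01 -0.23  0.05] t 17.9 yaw -0.387 F [0.19 0.65 0.34]
```

```bash
python3 -m pendant '[[[1.5,3.5,0],[0,0,0],0.25],[[3,7,0],[0,0,0],0.25],[[4.6,10.5,0],[0,0,0],0.25],[[4.6,10.5,0],[0,0,0],0.25],[[4.6,10.5,0],[0,0,0],0.25],[[4.6,10.5,0],[0,0,0],0.25],[[4.6,10.5,0],[0,0,0],0.25],[[4.6,10.5,0],[0,0,0],0.25],[[4.6,10.5,0],[0,0,0],0.25],[[4.6,10.5,0],[0,0,0],0.25]]'
python3 go.py .58 -.306 .034 -.388
python3 - <<'E'
from m import *
c=grab('top'); bars(c)
P=pts(c); m=(P[...,2]>.036)&(P[...,2]<.05)&(P[...,0]>.5)&(P[...,0]<.595)
for y in (.29,.218): X=P[m&(abs(P[...,1]-y)<.03)]; print(len(X),np.median(X,0),np.percentile(X,3,axis=0),np.percentile(X,97,axis=0))
E
```

```text
t: 18.73
tcp_pos: [0.5785, -0.3021, 0.1664]
eef_rot: [-3.142, -0.0, -0.385]
force: [0.6, 0.6, -0.6]
gripper_width: 0.746
finger_force: 0.0
shift cm [ 0.29  0.3  13.24] turn [-0.   -0.    0.15] t 18.73 yaw -0.385 F [ 0.58  0.6  -0.61]
289 [0.5505 0.2878 0.0417] [0.5147 0.2732 0.0371] [0.5917 0.3027 0.0462]
277 [0.5545 0.2164 0.0415] [0.5165 0.2023 0.0372] [0.5925 0.2313 0.0462]
```

```bash
python3 -m pendant '[[[0.3,0.3,1],[0,0,0],0.25],[[0.3,0.3,4],[0,0,0],0.25],[[0.3,0.3,7],[0,0,0],0.25],[[0.3,0.3,10],[0,0,0],0.25],[[0.3,0.3,12.4],[0,0,0],0.25],[[0.3,0.3,13.2],[0,0,0],0.25],[[0.3,0.3,13.2],[0,0,0],0.25],[[0.3,0.3,13.2],[0,0,0],0.25],[[0.3,0.3,13.2],[0,0,0],1],[[0.3,0.3,13.2],[0,0,0],1]]'
python3 -m pendant '[[[0,0,0],[0,0,0],1],[[0,0,0],[0,0,0],1],[[0,0,0],[0,0,0],1],[[0,0,0],[0,0,0],1],[[0,0,0],[0,0,0],1],[[0,0,0],[0,0,0],1],[[0,0,-2],[0,0,0],1],[[0,0,-5],[0,0,0],1],[[0,0,-9],[0,0,0],1],[[0,0,-12],[0,0,0],1]]'; python3 go.py .5505 .142 .155 .0415
```

```text
t: 19.62
tcp_pos: [0.5816, -0.3084, 0.0369]
eef_rot: [3.14, -0.005, -0.387]
force: [-0.1, 0.1, -0.3]
gripper_width: 0.48
finger_force: 0.0
t: 20.45
tcp_pos: [0.5789, -0.3066, 0.1547]
eef_rot: [-3.141, 0.002, -0.387]
force: [2.0, -1.4, -5.8]
gripper_width: 0.33
finger_force: 60.8
shift cm [-19.56 -40.47   0.02] turn [ -0.05   0.12 -24.55] t 20.45 yaw -0.387 F [ 1.99 -1.45 -5.81]
```

```bash
python3 -m pendant '[[[-8,-16,0],[0,0,-24.5],1],[[-8,-16,0],[0,0,-24.5],1],[[-8,-16,0],[0,0,-24.5],1],[[-8,-16,0],[0,0,-24.5],1],[[-8,-16,0],[0,0,-24.5],1],[[-19.5,-40.4,0],[0,0,-24.5],1],[[-19.5,-40.4,0],[0,0,-24.5],1],[[-19.5,-40.4,0],[0,0,-24.5],1],[[-19.5,-40.4,0],[0,0,-24.5],1],[[-19.5,-40.4,0],[0,0,-24.5],1]]'
python3 -m pendant '[[[0,-3,0],[0,0,0],1],[[0,-6,0],[0,0,0],1],[[0,-6,0],[0,0,0],1],[[0,-6,0],[0,0,0],1],[[0,-6,0],[0,0,0],1],[[0,-6,0],[0,0,0],1],[[0,-6,0],[0,0,0],1],[[0,-6,0],[0,0,0],1],[[0,-6,0],[0,0,0],1],[[0,-6,0],[0,0,0],1]]'; python3 go.py .5505 .142 .0475 .0415
```

```text
t: 21.28
tcp_pos: [0.5533, 0.0809, 0.153]
eef_rot: [3.141, 0.003, 0.04]
force: [1.0, -0.1, -6.2]
gripper_width: 0.332
finger_force: 61.4
t: 22.12
tcp_pos: [0.5527, 0.1385, 0.1543]
eef_rot: [3.142, 0.0, 0.039]
force: [0.3, -0.1, -6.4]
gripper_width: 0.331
finger_force: 61.7
shift cm [-0.21 -0.36 10.68] turn [ 0.    0.   -0.12] t 22.12 yaw 0.039 F [ 0.33 -0.09 -6.43]
```

```bash
python3 -m pendant '[[[-0.2,-0.4,0],[0,0,0],1],[[-0.2,-0.4,2],[0,0,0],1],[[-0.2,-0.4,4],[0,0,0],1],[[-0.2,-0.4,6],[0,0,0],1],[[-0.2,-0.4,8],[0,0,0],1],[[-0.2,-0.4,9.8],[0,0,0],1],[[-0.2,-0.4,10.4],[0,0,0],1],[[-0.2,-0.4,10.7],[0,0,0],1],[[-0.2,-0.4,10.8],[0,0,0],1],[[-0.2,-0.4,10.8],[0,0,0],1]]'
python3 -m pendant '[[[0,-0.2,0],[0,0,0],1],[[0,-0.4,0],[0,0,0],1],[[0,-0.6,0],[0,0,0],1],[[0,-0.6,0],[0,0,0],1],[[0.3,-0.6,0],[0,0,0],1],[[0.6,-0.6,0],[0,0,0],1],[[0.9,-0.6,0],[0,0,0],1],[[1.2,-0.6,0],[0,0,0],1],[[1.5,-0.6,0],[0,0,0],1],[[1.5,-0.6,0],[0,0,0],1]]'; python3 go.py .5587 .146 .0466 .0415
```

```text
t: 22.95
tcp_pos: [0.5491, 0.1433, 0.049]
eef_rot: [3.141, 0.004, 0.041]
force: [-8.9, -1.5, 9.6]
gripper_width: 0.328
finger_force: 63.5
t: 23.78
tcp_pos: [0.5592, 0.1472, 0.049]
eef_rot: [3.136, 0.016, 0.042]
force: [-23.7, -11.0, 24.9]
gripper_width: 0.33
finger_force: 65.1
shift cm [-0.05  0.12  0.24] turn [0.31 0.94 0.02] t 23.78 yaw 0.042 F [-23.73 -11.02  24.95]
```

```bash
python3 -m pendant '[[[0.1,0,0],[0,0,0],1],[[0.1,0,0],[0,0,0],1],[[-0.2,0.1,0],[0,0,0],1],[[-0.4,0.2,0],[0,0,0],1],[[-0.4,0.2,0],[0,0,0],0.5],[[-0.4,0.2,0],[0,0,0],0.3],[[-0.4,0.2,-0.3],[0,0,0],0.3],[[-0.4,0.2,-3],[0,0,0],0.3],[[-0.4,0.2,-7],[0,0,0],0.3],[[-0.4,0.2,-11],[0,0,0],0.3]]'; python3 go.py .4494 -.3193 .16 .55
```

```text
t: 24.62
tcp_pos: [0.561, 0.1476, 0.1571]
eef_rot: [-3.142, 0.002, 0.041]
force: [2.4, -0.1, -0.5]
gripper_width: 0.705
finger_force: 0.0
shift cm [-13.04  46.2   -0.27] turn [ -0.03   0.09 -29.18] t 24.62 yaw 0.041 F [ 2.4  -0.1  -0.48]
```

```bash
python3 -m pendant '[[[-6,20,-1],[0,0,-29],0.25],[[-6,20,-1],[0,0,-29],0.25],[[-6,20,-1],[0,0,-29],0.25],[[-6,20,-1],[0,0,-29],0.25],[[-6,20,-1],[0,0,-29],0.25],[[-13,46,-1],[0,0,-29],0.25],[[-13,46,-1],[0,0,-29],0.25],[[-13,46,-1],[0,0,-29],0.25],[[-13,46,-1],[0,0,-29],0.25],[[-13,46,-1],[0,0,-29],0.25]]'
python3 -m pendant '[[[-4,3,0],[0,0,0],0.25],[[-4,3,0],[0,0,0],0.25],[[-4,3,0],[0,0,0],0.25],[[-4,3,0],[0,0,0],0.25],[[-4,3,0],[0,0,0],0.25],[[-4,3,0],[0,0,0],0.25],[[-4,3,0],[0,0,0],0.25],[[-4,3,0],[0,0,0],0.25],[[-4,3,0],[0,0,0],0.25],[[-4,3,0],[0,0,0],0.25]]'
python3 go.py .4494 -.3193 .034 .55
python3 - <<'E'
from m import *
c=grab('top'); bars(c,(190,300,305,400))
P=pts(c); m=(P[...,2]>.036)&(P[...,2]<.05)&(P[...,0]>.5)&(P[...,0]<.595)
for y in (.29,.218,.146): X=P[m&(abs(P[...,1]-y)<.03)]; print(len(X),np.median(X,0),np.percentile(X,3,axis=0),np.percentile(X,97,axis=0))
E
```

```text
t: 25.45
tcp_pos: [0.4671, -0.2465, 0.1676]
eef_rot: [3.139, -0.001, 0.547]
force: [1.3, 0.5, 0.1]
gripper_width: 0.755
finger_force: 0.0
t: 26.28
tcp_pos: [0.4485, -0.2898, 0.1661]
eef_rot: [-3.141, -0.0, 0.548]
force: [-0.7, 0.8, 0.0]
gripper_width: 0.75
finger_force: 0.0
shift cm [-1.45  2.57 13.21] turn [-0.01 -0.   -0.13] t 26.28 yaw 0.548 F [-0.7   0.77  0.03]
bar px [370.3143 256.0286] rect [ 0.4682 -0.308   0.0373  0.0314 27.6419] mean [ 0.4709 -0.306   0.0302] yaw -0.2165373851360589 hsv [ 23.   21.  134.5]
294 [0.5529 0.2875 0.0412] [0.5146 0.2734 0.0371] [0.5921 0.303  0.0458]
282 [0.5545 0.2169 0.0417] [0.5164 0.202  0.0369] [0.5926 0.2313 0.0458]
272 [0.5557 0.1453 0.0417] [0.5201 0.1311 0.0374] [0.5937 0.1599 0.046 ]
```

```bash
python3 -m pendant '[[[-1.4,2.6,1],[0,0,0],0.25],[[-1.4,2.6,4],[0,0,0],0.25],[[-1.4,2.6,7],[0,0,0],0.25],[[-1.4,2.6,10],[0,0,0],0.25],[[-1.4,2.6,12.4],[0,0,0],0.25],[[-1.4,2.6,13.2],[0,0,0],0.25],[[-1.4,2.6,13.2],[0,0,0],0.25],[[-1.4,2.6,13.2],[0,0,0],0.25],[[-1.4,2.6,13.2],[0,0,0],1],[[-1.4,2.6,13.2],[0,0,0],1]]'
python3 -m pendant '[[[0,0,0],[0,0,0],1],[[0,0,0],[0,0,0],1],[[0,0,0],[0,0,0],1],[[0,0,0],[0,0,0],1],[[0,0,0],[0,0,0],1],[[0,0,0],[0,0,0],1],[[0,0,-2],[0,0,0],1],[[0,0,-5],[0,0,0],1],[[0,0,-9],[0,0,0],1],[[0,0,-12],[0,0,0],1]]'; python3 go.py .5537 .070 .155 .0415
```

```text
t: 27.17
tcp_pos: [0.4512, -0.3212, 0.0363]
eef_rot: [3.137, -0.001, 0.547]
force: [0.6, 0.2, 0.3]
gripper_width: 0.479
finger_force: 0.0
t: 28.0
tcp_pos: [0.4493, -0.3194, 0.1554]
eef_rot: [-3.141, 0.0, 0.547]
force: [0.6, -1.9, -5.2]
gripper_width: 0.329
finger_force: 61.3
shift cm [ 29.16 -27.83   0.05] turn [-0.03  0.02 28.95] t 28.0 yaw 0.547 F [ 0.57 -1.86 -5.17]
```

```bash
python3 -m pendant '[[[14,-14,-1],[0,0,29],1],[[14,-14,-1],[0,0,29],1],[[14,-14,-1],[0,0,29],1],[[14,-14,-1],[0,0,29],1],[[14,-14,-1],[0,0,29],1],[[29,-27.7,-1],[0,0,29],1],[[29,-27.7,-1],[0,0,29],1],[[29,-27.7,-1],[0,0,29],1],[[29,-27.7,-1],[0,0,29],1],[[29,-27.7,-1],[0,0,29],1]]'
python3 -m pendant '[[[0,-2,0],[0,0,0],1],[[0,-2,0],[0,0,0],1],[[0,-2,0],[0,0,0],1],[[0,-2,0],[0,0,0],1],[[0,-2,0],[0,0,0],1],[[0,-2,0],[0,0,0],1],[[0,-2,0],[0,0,0],1],[[0,-2,0],[0,0,0],1],[[0,-2,0],[0,0,0],1],[[0,-2,0],[0,0,0],1]]'; python3 go.py .5535 .070 .0475 .0415
```

```text
t: 28.83
tcp_pos: [0.5525, 0.07, 0.1633]
eef_rot: [-3.141, 0.002, 0.041]
force: [0.9, -1.2, -3.9]
gripper_width: 0.332
finger_force: 61.2
t: 29.67
tcp_pos: [0.5527, 0.0871, 0.1642]
eef_rot: [3.142, -0.0, 0.04]
force: [-0.3, -0.0, -5.9]
gripper_width: 0.325
finger_force: 61.3
shift cm [ 0.01  1.71 11.67] turn [ 0.   -0.01 -0.09] t 29.67 yaw 0.04 F [-0.28 -0.02 -5.86]
```

```bash
python3 -m pendant '[[[0,1.7,0],[0,0,0],1],[[0,1.7,2],[0,0,0],1],[[0,1.7,4.5],[0,0,0],1],[[0,1.7,7],[0,0,0],1],[[0,1.7,9],[0,0,0],1],[[0,1.7,10.7],[0,0,0],1],[[0,1.7,11.3],[0,0,0],1],[[0,1.7,11.6],[0,0,0],1],[[0,1.7,11.7],[0,0,0],1],[[0,1.7,11.7],[0,0,0],1]]'
python3 -m pendant '[[[0,-0.2,0],[0,0,0],1],[[0,-0.4,0],[0,0,0],1],[[0,-0.6,0],[0,0,0],1],[[0,-0.6,0],[0,0,0],1],[[0.3,-0.6,0],[0,0,0],1],[[0.6,-0.6,0],[0,0,0],1],[[0.9,-0.6,0],[0,0,0],1],[[1.2,-0.6,0],[0,0,0],1],[[1.5,-0.6,0],[0,0,0],1],[[1.5,-0.6,0],[0,0,0],1]]'; python3 go.py .5617 .074 .0466 .0415
```

```text
t: 30.5
tcp_pos: [0.554, 0.0705, 0.0484]
eef_rot: [3.141, -0.001, 0.041]
force: [0.9, 0.2, -5.7]
gripper_width: 0.333
finger_force: 61.3
t: 31.33
tcp_pos: [0.5612, 0.0751, 0.0482]
eef_rot: [3.138, 0.018, 0.043]
force: [-23.1, -8.8, 21.3]
gripper_width: 0.33
finger_force: 64.5
shift cm [0.05 0.11 0.16] turn [0.22 1.05 0.06] t 31.33 yaw 0.043 F [-23.13  -8.85  21.27]
```

```bash
python3 -m pendant '[[[0.1,0,0],[0,0,0],1],[[0.1,0,0],[0,0,0],1],[[-0.2,0.1,0],[0,0,0],1],[[-0.4,0.2,0],[0,0,0],1],[[-0.4,0.2,0],[0,0,0],0.5],[[-0.4,0.2,0],[0,0,0],0.3],[[-0.4,0.2,-0.3],[0,0,0],0.3],[[-0.4,0.2,-3],[0,0,0],0.3],[[-0.4,0.2,-7],[0,0,0],0.3],[[-0.4,0.2,-11],[0,0,0],0.3]]'
python3 -m pendant '[[[-9,15,-2],[0,0,0],1],[[-9,15,-2],[0,0,0],1],[[-9,15,-2],[0,0,0],1],[[-9,15,-2],[0,0,0],1],[[-9,15,-2],[0,0,0],1],[[-9,15,-2],[0,0,0],1],[[-9,15,-2],[0,0,0],1],[[-9,15,-2],[0,0,0],1],[[-9,15,-2],[0,0,0],1],[[-9,15,-2],[0,0,0],1]]'
python3 - <<'E'
from m import *
c=grab('top','t3'); print(telemetry.sense()['q'])
P=pts(c); m=(P[...,2]>.036)&(P[...,2]<.05)&(P[...,0]>.5)&(P[...,0]<.595)
for y in (.29,.218,.146,.074): X=P[m&(abs(P[...,1]-y)<.03)]; print(len(X),np.median(X,0),np.percentile(X,3,axis=0),np.percentile(X,97,axis=0))
m=(P[...,2]>.15)&(P[...,1]>.02)&(P[...,1]<.36)&(P[...,0]>.6)&(P[...,0]<.7); X=P[m]; h=X[X[:,2]>.19]; print('handle',len(h),h.mean(0),np.percentile(h,[3,97],axis=0))
s=grab('side','s3'); P=pts(s); m=(P[...,2]>.12)&(P[...,1]>.02)&(P[...,1]<.36)&(P[...,0]>.59)&(P[...,0]<.7); X=P[m]; print(len(X))
for z in np.arange(.12,.22,.01):
    h=X[abs(X[:,2]-z)<.005]; print(z.round(3),len(h),np.median(h,0) if len(h) else '')
a=cv2.resize(cv2.imread('pics/t3.png')[180:285,130:310],(720,420),interpolation=3); cv2.imwrite('pics/v3.png',a)
E
```

```text
t: 32.17
tcp_pos: [0.5638, 0.0752, 0.1576]
eef_rot: [-3.141, 0.002, 0.041]
force: [1.4, -0.3, 1.1]
gripper_width: 0.699
finger_force: 0.0
t: 33.0
tcp_pos: [0.4809, -0.0774, 0.1769]
eef_rot: [-3.141, 0.0, 0.043]
force: [-0.8, -0.3, -0.2]
gripper_width: 0.003
finger_force: 0.0
[-0.3379  0.0935  1.8277  0.0002  1.2209  1.1902]
293 [0.5507 0.288  0.0415] [0.5147 0.2735 0.0373] [0.5915 0.3027 0.0461]
277 [0.5547 0.2165 0.0416] [0.5171 0.2021 0.0373] [0.5925 0.2318 0.0463]
275 [0.556  0.1455 0.0415] [0.5202 0.131  0.0375] [0.5938 0.1593 0.0459]
261 [0.5568 0.0723 0.0417] [0.5219 0.0582 0.037 ] [0.5923 0.087  0.0457]
handle 561 [0.6379 0.1825 0.2035] [[0.6293 0.0362 0.1984]
 [0.6469 0.3311 0.208 ]]
1181
0.12 450 [0.6248 0.2094 0.1226]
0.13 47 [0.6239 0.3402 0.1294]
0.14 44 [0.6269 0.3404 0.1405]
0.15 43 [0.6268 0.3404 0.1508]
0.16 43 [0.63   0.3409 0.1597]
0.17 45 [0.6301 0.3418 0.171 ]
0.18 38 [0.6314 0.341  0.1805]
0.19 35 [0.631  0.3416 0.1904]
0.2 393 [0.6362 0.2312 0.2031]
0.21 43 [0.6374 0.2105 0.2055]
```

View pics/v3.png

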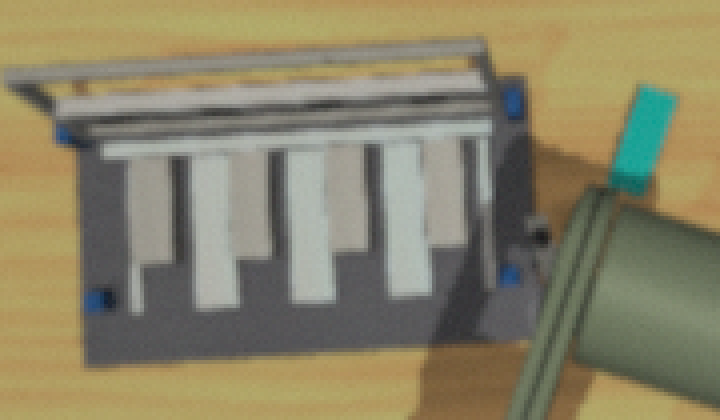

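All four bars sit against the end stop and their left rails. Next I take hold of the frame handle.

```bash
python3 -m pendant '[[[0,0,-4],[0,0,-44],0.4],[[0,0,-8],[0,0,-44],0.4],[[0,0,-11],[0,0,-44],0.4],[[15,-25,-11],[0,0,-70],0.4],[[15,-25,-11],[0,0,-70],0.4],[[15,-25,-11],[0,0,-70],0.4],[[15,-25,-11],[0,0,-70],0.4],[[15,-25,-11],[0,0,-70],0.4],[[15,-25,-11],[0,0,-70],0.4],[[15,-25,-11],[0,0,-70],0.4]]'; python3 go.py .6379 .18 .28 1.6123
```

```text
t: 33.93
tcp_pos: [0.6205, 0.1801, 0.2867]
eef_rot: [-3.141, 0.0, 1.269]
force: [0.7, -0.3, 0.5]
gripper_width: 0.597
finger_force: 0.0
shift cm [0.51 1.66 0.67] turn [ -0.02   0.01 -19.65] t 33.93 yaw 1.269 F [ 0.7  -0.26  0.51]
```

```bash
python3 -m pendant '[[[0.5,1.7,0],[0,0,-19.6],0.4],[[0.5,1.7,0],[0,0,-19.6],0.4],[[0.5,1.7,0],[0,0,-19.6],0.4],[[0.5,1.7,0],[0,0,-19.6],0.4],[[0.5,1.7,0],[0,0,-19.6],0.4],[[0.5,1.7,0],[0,0,-19.6],0.4],[[0.5,1.7,0],[0,0,-19.6],0.4],[[0.5,1.7,0],[0,0,-19.6],0.4],[[0.5,1.7,0],[0,0,-19.6],0.4],[[0.5,1.7,0],[0,0,-19.6],0.4]]'; python3 go.py .6379 .18 .196 1.6123
```

```text
t: 34.77
tcp_pos: [0.6378, 0.1767, 0.2873]
eef_rot: [3.141, -0.0, 1.604]
force: [0.8, -0.3, -0.2]
gripper_width: 0.603
finger_force: 0.0
shift cm [0.33 0.02 9.13] turn [ 0.02 -0.   -0.49] t 34.77 yaw 1.604 F [ 0.76 -0.25 -0.24]
```

```bash
python3 -m pendant '[[[0.3,0,2],[0,0,-0.5],0.4],[[0.3,0,4],[0,0,-0.5],0.4],[[0.3,0,6],[0,0,-0.5],0.4],[[0.3,0,8],[0,0,-0.5],0.4],[[0.3,0,9.1],[0,0,-0.5],0.4],[[0.3,0,9.1],[0,0,-0.5],0.4],[[0.3,0,9.1],[0,0,-0.5],0.4],[[0.3,0,9.1],[0,0,-0.5],0.7],[[0.3,0,9.1],[0,0,-0.5],1],[[0.3,0,9.1],[0,0,-0.5],1]]'
python3 -m pendant '[[[0,0,0],[0,0,0],1],[[0,0,0],[0,0,0],1],[[0,0,0],[0,0,0],1],[[0,0,0],[0,0,0],1],[[0,0,0],[0,0,0],1],[[0,0,0],[0,0,0],1],[[0,0,0],[0,0,0],1],[[0,0,0],[0,0,0],1],[[0,0,0],[0,0,0],1],[[0,0,0],[0,0,0],1]]'
python3 - <<'E'
from h import *
for da in (0,):
  p=telemetry.sense()['tcp_pos']; print(p)
  a0=1.77; h=np.array([p[0]+.15*np.cos(a0),p[2]-.15*np.sin(a0)]); print('hinge est',h)
  for k,a in enumerate(np.linspace(a0,-.02,21)): print(k,round(a,2),'tool -y cm',round((p[0]-(h[0]-.15*np.cos(a)))*100,1),'tool z cm',round((p[2]-(h[1]+.15*np.sin(a)))*100,1))
E
```

```text
t: 35.6
tcp_pos: [0.6387, 0.18, 0.1981]
eef_rot: [3.138, -0.0, 1.613]
force: [-0.1, 0.0, 0.3]
gripper_width: 0.177
finger_force: 0.0
t: 36.43
tcp_pos: [0.6386, 0.18, 0.198]
eef_rot: [3.139, -0.0, 1.613]
force: [-0.6, 0.1, 6.4]
gripper_width: 0.121
finger_force: 58.6
[0.63856546 0.1800418  0.19799778]
hinge est [0.60888214 0.05096411]
0 1.77 tool -y cm 0.0 tool z cm 0.0
1 1.68 tool -y cm 1.3 tool z cm -0.2
2 1.59 tool -y cm 2.7 tool z cm -0.3
3 1.5 tool -y cm 4.0 tool z cm -0.3
4 1.41 tool -y cm 5.3 tool z cm -0.1
5 1.32 tool -y cm 6.7 tool z cm 0.2
6 1.23 tool -y cm 7.9 tool z cm 0.6
7 1.14 tool -y cm 9.2 tool z cm 1.1
8 1.05 tool -y cm 10.4 tool z cm 1.7
9 0.96 tool -y cm 11.5 tool z cm 2.4
10 0.88 tool -y cm 12.6 tool z cm 3.2
11 0.79 tool -y cm 13.6 tool z cm 4.1
12 0.7 tool -y cm 14.5 tool z cm 5.1
13 0.61 tool -y cm 15.3 tool z cm 6.2
14 0.52 tool -y cm 16.0 tool z cm 7.3
15 0.43 tool -y cm 16.6 tool z cm 8.5
16 0.34 tool -y cm 17.1 tool z cm 9.7
17 0.25 tool -y cm 17.5 tool z cm 11.0
18 0.16 tool -y cm 17.8 tool z cm 12.3
19 0.07 tool -y cm 17.9 tool z cm 13.7
20 -0.02 tool -y cm 18.0 tool z cm 15.0
```

```bash
python3 -m pendant '[[[0,-0.6,-0.1],[0,0,0],1],[[0,-1.3,-0.2],[0,0,0],1],[[0,-2.7,-0.3],[0,0,0],1],[[0,-4,-0.3],[0,0,0],1],[[0,-5.3,-0.1],[0,0,0],1],[[0,-6.7,0.2],[0,0,0],1],[[0,-7.9,0.6],[0,0,0],1],[[0,-9.2,1.1],[0,0,0],1],[[0,-10.4,1.7],[0,0,0],1],[[0,-10.4,1.7],[0,0,0],1]]'; python3 go.py .6386 .18 .198 1.6123
```

```text
t: 37.27
tcp_pos: [0.5316, 0.1757, 0.1783]
eef_rot: [-3.14, -0.0, 1.614]
force: [-0.2, 1.4, -1.6]
gripper_width: 0.119
finger_force: 60.0
shift cm [-0.02 10.7  -1.99] turn [-0.09 -0.02  0.07] t 37.27 yaw 1.614 F [-0.25  1.39 -1.61]
```

```bash
python3 -m pendant '[[[0,-1.1,0.7],[0,0,0],1],[[0,-2.2,1.5],[0,0,0],1],[[0,-3.2,2.4],[0,0,0],1],[[0,-4.1,3.4],[0,0,0],1],[[0,-4.9,4.5],[0,0,0],1],[[0,-5.6,5.6],[0,0,0],1],[[0,-6.2,6.8],[0,0,0],1],[[0,-6.7,8],[0,0,0],1],[[0,-7.1,9.3],[0,0,0],1],[[0,-7.1,9.3],[0,0,0],1]]'; python3 -m pendant '[[[0,-0.2,0.7],[0,0,0],1],[[0,-0.3,1.3],[0,0,0],1],[[0,-0.4,2],[0,0,0],1],[[0,-0.4,2.7],[0,0,0],1],[[0,-0.5,3.3],[0,0,0],1],[[0,-0.5,4],[0,0,0],1],[[0,-0.5,4.3],[0,0,0],1],[[0,-0.5,4.3],[0,0,0],1],[[0,-0.5,4.3],[0,0,0],1],[[0,-0.5,4.3],[0,0,0],1]]'
```

```text
t: 38.1
tcp_pos: [0.4678, 0.1731, 0.0865]
eef_rot: [3.129, -0.001, 1.613]
force: [12.2, 1.9, -5.6]
gripper_width: 0.115
finger_force: 58.5
t: 38.93
tcp_pos: [0.4653, 0.1735, 0.0552]
eef_rot: [3.13, -0.001, 1.614]
force: [-18.2, -4.8, 72.0]
gripper_width: 0.11
finger_force: 71.0
```

```bash
python3 -m pendant '[[[0,0,-0.3],[0,0,0],1],[[0,0,-0.6],[0,0,0],1],[[0,0,-0.6],[0,0,0],1],[[0,0,-0.6],[0,0,0],0.7],[[0,0,-0.6],[0,0,0],0.6],[[0,0,-0.6],[0,0,0],0.6],[[0,0,-2],[0,0,0],0.6],[[0,0,-5],[0,0,0],0.6],[[0,0,-9],[0,0,0],0.6],[[0,0,-12],[0,0,0],0.6]]'; python3 -m pendant '[[[15,0,-3],[0,0,0],1],[[15,0,-3],[0,0,0],1],[[15,0,-3],[0,0,0],1],[[15,0,-3],[0,0,0],1],[[24,0,-3],[0,0,0],1],[[24,0,-3],[0,0,0],1],[[24,0,-3],[0,0,0],1],[[24,0,-3],[0,0,0],1],[[24,0,-3],[0,0,0],1],[[24,0,-3],[0,0,0],1]]'
python3 - <<'E'
from m import *
c=grab('top','t4');s=grab('side','s4'); print(telemetry.sense()['tcp_pos'])
P=pts(c)
a=cv2.resize(cv2.imread('pics/t4.png')[190:280,130:300],(680,360),interpolation=3)
b=cv2.resize(cv2.imread('pics/s4.png')[210:350,230:370],(240,240),interpolation=3)
o=np.zeros((600,680,3),np.uint8); o[:360]=a;o[360:,:240]=b;cv2.imwrite('pics/v4.png',o)
for y in (.05,.1,.15,.2,.25,.3):
    m=(abs(P[...,1]-y)<.01)&(P[...,0]>.44)&(P[...,0]<.62)&(P[...,2]>.046)&(P[...,2]<.09)
    X=P[m]; n=X[X[:,0]<.48]; f=X[(X[:,0]>.5)&(X[:,0]<.58)]; print(y,len(n),n.mean(0),n[:,2].max(),len(f),f.mean(0) if len(f) else '')
E
```

```text
t: 39.77
tcp_pos: [0.4738, 0.1725, 0.169]
eef_rot: [3.104, -0.001, 1.612]
force: [-0.4, -0.0, 2.7]
gripper_width: 0.397
finger_force: 0.0
t: 40.6
tcp_pos: [0.4471, 0.4104, 0.1918]
eef_rot: [-3.139, 0.002, 1.612]
force: [0.4, -0.3, -0.1]
gripper_width: 0.002
finger_force: 0.0
[0.4477 0.4103 0.1925]<stdin>:9: RuntimeWarning: Mean of empty slice.
  ret = um.true_divide(
Traceback (most recent call last):
ValueError: zero-size array to reduction operation maximum which has no identity
```

View pics/v4.png

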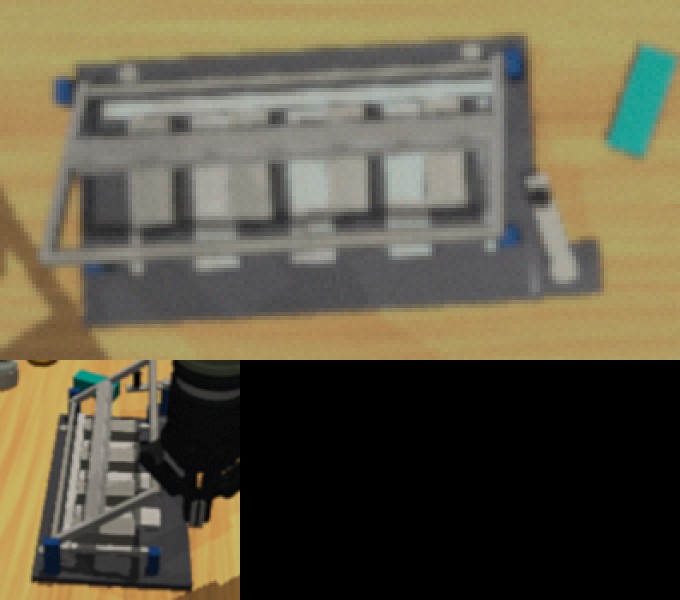

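The frame came up with the fingers as they opened; its handle is now at crop row ~245 and raised. The bars still look home. I measure the handle and will push it down from above with shut fingers.

```bash
python3 - <<'E'
from m import *
c=grab('top'); P=pts(c)
for y in (.1,.15,.2,.25,.28):
    m=(abs(P[...,1]-y)<.012)&(P[...,0]>.44)&(P[...,0]<.62)&(P[...,2]>.055)
    X=P[m]; X=X[np.argsort(X[:,0])]; n=X[X[:,0]<X[0,0]+.014]; print(y,len(X),n.mean(0),np.percentile(n[:,2],90))
E
python3 go.py .49 .17 .22 1.6123
```

```text
0.1 119 [0.4985 0.0992 0.1447] 0.148296457463862
0.15 117 [0.4966 0.1505 0.1451] 0.14721639691945684
0.2 120 [0.4947 0.1999 0.1442] 0.1467024026794426
0.25 120 [0.4925 0.2506 0.1449] 0.14733011543645602
0.28 115 [0.4914 0.2798 0.1448] 0.14736573287087057
shift cm [-24.2    3.23  -2.7 ] turn [-0.04  0.05 -0.07] t 40.75 yaw 1.611 F [0.18 0.93 0.51]
```

```bash
python3 -m pendant '[[[-12,2,-3],[0,0,0],1],[[-12,2,-3],[0,0,0],1],[[-12,2,-3],[0,0,0],1],[[-12,2,-3],[0,0,0],1],[[-24.2,4.5,-1],[0,0,0],1],[[-24.2,4.5,-1],[0,0,0],1],[[-24.2,4.5,-1],[0,0,0],1],[[-24.2,4.5,-1],[0,0,0],1],[[-24.2,4.5,-1],[0,0,0],1],[[-24.2,4.5,-1],[0,0,0],1]]'; python3 go.py .4917 .17 .1587 1.6123
```

```text
t: 41.58
tcp_pos: [0.5029, 0.1719, 0.2033]
eef_rot: [3.142, -0.001, 1.611]
force: [0.3, 1.2, 0.9]
gripper_width: 0.001
finger_force: 0.0
shift cm [-0.15 -1.12  4.46] turn [ 0.   -0.05 -0.07] t 41.58 yaw 1.611 F [0.3  1.2  0.92]
```

```bash
python3 -m pendant '[[[0,-1.1,2],[0,0,0],1],[[0,-1.1,3.5],[0,0,0],1],[[0,-1.1,4.4],[0,0,0],1],[[0,-1.9,5.7],[0,0,0],1],[[0,-2.6,7.1],[0,0,0],1],[[0,-3.1,8.5],[0,0,0],1],[[0,-3.4,9.9],[0,0,0],1],[[0,-3.7,11.4],[0,0,0],1],[[0,-3.7,12.4],[0,0,0],1],[[0,-3.7,12.8],[0,0,0],1]]';  python3 -m pendant '[[[0,0,0],[0,0,0],1],[[0,0,0],[0,0,0],1],[[0,0,0.2],[0,0,0],1],[[0,0,0.3],[0,0,0],1],[[0,0,0.5],[0,0,0],1],[[0,0,0.6],[0,0,0],1],[[0,0,0.7],[0,0,0],1],[[0,0,0.7],[0,0,0],1],[[0,0,0.7],[0,0,0],1],[[0,0,0.7],[0,0,0],1]]'
```

```text
t: 42.42
tcp_pos: [0.4649, 0.1715, 0.0739]
eef_rot: [-3.139, -0.0, 1.615]
force: [-2.0, 0.6, 4.0]
gripper_width: 0.001
finger_force: 2.9
t: 43.25
tcp_pos: [0.4676, 0.171, 0.0734]
eef_rot: [3.139, -0.0, 1.613]
force: [-11.5, -2.5, 32.4]
gripper_width: 0.0
finger_force: 16.0
```

```bash
python3 -m pendant '[[[0,0,-2],[0,0,0],1],[[0,0,-6],[0,0,0],1],[[0,0,-10],[0,0,0],1],[[15,0,-12],[0,0,0],1],[[15,0,-12],[0,0,0],1],[[15,0,-12],[0,0,0],1],[[15,0,-12],[0,0,0],1],[[24,0,-12],[0,0,0],0.5],[[24,0,-12],[0,0,0],0.5],[[24,0,-12],[0,0,0],0.5]]'
python3 - <<'E'
from m import *
c=grab('top','t5'); P=pts(c); print(telemetry.sense()['tcp_pos'])
im=cv2.imread('pics/t5.png'); cv2.imwrite('pics/v5.png',cv2.resize(im[190:280,130:300],(680,360),interpolation=3))
for y in (.1,.2,.3):
    m=(abs(P[...,1]-y)<.012)&(P[...,0]>.44)&(P[...,0]<.48)&(P[...,2]>.04); X=P[m]; print('handle',y,len(X),X.mean(0),np.percentile(X[:,2],90))
v=c['color'].max(-1)
roi=np.zeros(v.shape,bool); roi[225:268,255:285]=1
k=roi&(v<75)&(P[...,2]>.075); ys,xs=np.nonzero(k); print('knob',len(xs),xs.mean(),ys.mean(),ray(c,[[xs.mean(),ys.mean()]],.094)[0],P[k].mean(0))
A=roi&(v>110)&(P[...,2]>.055)&(P[...,2]<.085); ys,xs=np.nonzero(A); q=ray(c,np.c_[xs,ys],.068)[:,:2]; d=cv2.minAreaRect(q.astype(np.float32)); print('arm',len(xs),d,q[q[:,0].argmin()],q[q[:,0].argmax()])
l=cv2.fitLine(q.astype(np.float32),2,0,.01,.01).ravel(); print(l, 'ang',np.degrees(np.arctan2(l[1],l[0])))
E
```

```text
t: 44.08
tcp_pos: [0.4552, 0.4164, 0.189]
eef_rot: [3.139, -0.005, 1.618]
force: [-0.4, -0.3, -0.9]
gripper_width: 0.422
finger_force: 0.0
[0.4553 0.4148 0.1886]
handle 0.1 32 [0.4688 0.0995 0.056 ] 0.05829776871748421
handle 0.2 33 [0.4652 0.2005 0.0553] 0.05806600049625491
handle 0.3 31 [0.4619 0.2991 0.0556] 0.057951584788509834
knob 12 264.5 239.0 [0.5248 0.0014 0.094 ] [0.5247 0.0014 0.0951]
arm 206 ((0.5155889391899109, 0.00288381427526474), (0.05423971638083458, 0.10009278357028961), 88.98333740234375) [ 0.4652 -0.0176] [0.5661 0.0262]
[0.8877 0.4604 0.5029 0.0044] ang 27.412167
```

View pics/v5.png

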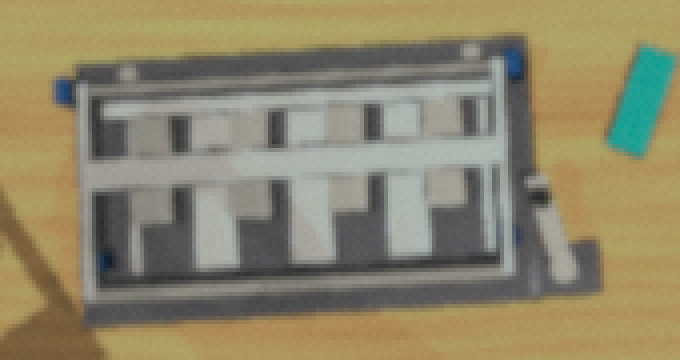

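The frame is level, with its handle top at 57.5 mm, and the four bars are still home. The knob is at (.525,.001) and the pivot at about (.475,-.015), so the catch angle is about 1.3. I'll grip the knob and swing it round.

```bash
python3 go.py .5248 .0014 .15 1.6123; python3 -m pendant '[[[-20,3,0],[0,0,0],0.5],[[-20,3,0],[0,0,0],0.5],[[-20,3,0],[0,0,0],0.5],[[-20,3,0],[0,0,0],0.5],[[-20,3,0],[0,0,0],0.5],[[-38,6,1],[0,0,0],0.5],[[-38,6,1],[0,0,0],0.5],[[-38,6,1],[0,0,0],0.5],[[-38,6,1],[0,0,0],0.5],[[-38,6,1],[0,0,0],0.5]]'; python3 go.py .5248 .0014 .15 1.6123
```

```text
shift cm [-41.63   5.     3.76] turn [ 0.1  -0.15  0.31] t 44.13 yaw 1.618 F [0.79 0.16 0.27]
t: 44.97
tcp_pos: [0.532, 0.0272, 0.1783]
eef_rot: [3.141, 0.003, 1.608]
force: [0.6, 0.4, 0.0]
gripper_width: 0.501
finger_force: 0.0
shift cm [-2.54 -0.82  2.84] turn [ 0.04  0.17 -0.25] t 44.97 yaw 1.608 F [0.63 0.38 0.05]
```

```bash
python3 -m pendant '[[[-2.5,-0.8,2.8],[0,0,0],0.5],[[-2.5,-0.8,2.8],[0,0,0],0.5],[[-2.5,-0.8,2.8],[0,0,0],0.5],[[-2.5,-0.8,2.8],[0,0,0],0.5],[[-2.5,-0.8,2.8],[0,0,0],0.5],[[-2.5,-0.8,2.8],[0,0,0],0.5],[[-2.5,-0.8,2.8],[0,0,0],0.5],[[-2.5,-0.8,2.8],[0,0,0],0.5],[[-2.5,-0.8,2.8],[0,0,0],0.5],[[-2.5,-0.8,2.8],[0,0,0],0.5]]'; python3 go.py .5248 .0014 .093 1.6123
```

```text
t: 45.8
tcp_pos: [0.525, 0.0083, 0.1503]
eef_rot: [3.141, 0.0, 1.614]
force: [-0.3, -0.4, 0.4]
gripper_width: 0.499
finger_force: 0.0
shift cm [-0.69 -0.05  5.73] turn [0.02 0.01 0.09] t 45.8 yaw 1.614 F [-0.34 -0.38  0.37]
```

```bash
python3 -m pendant '[[[-0.7,0,1],[0,0,0],0.5],[[-0.7,0,2.5],[0,0,0],0.5],[[-0.7,0,4],[0,0,0],0.5],[[-0.7,0,5.2],[0,0,0],0.5],[[-0.7,0,5.7],[0,0,0],0.5],[[-0.7,0,5.7],[0,0,0],0.5],[[-0.7,0,5.7],[0,0,0],0.5],[[-0.7,0,5.7],[0,0,0],0.8],[[-0.7,0,5.7],[0,0,0],1],[[-0.7,0,5.7],[0,0,0],1]]'; python3 -m pendant '[[[0,0,0],[0,0,0],1],[[0,0,0],[0,0,0],1],[[0,0,0],[0,0,0],1],[[0,0,0],[0,0,0],1],[[0,0,0],[0,0,0],1],[[0,0,0],[0,0,0],1],[[0,0,0],[0,0,0],1],[[0,0,0],[0,0,0],1],[[0,0,0],[0,0,0],1],[[0,0,0],[0,0,0],1]]'
python3 - <<'E'
from h import *
from scipy.spatial.transform import Rotation as Ro
s=telemetry.sense(); R=Ro.from_euler('xyz',s['eef_rot']); P=np.array([.4754,-.0148]); psi=.0415
f=lambda a: P+.052*(np.sin(a)*np.array([np.cos(psi),np.sin(psi)])+np.cos(a)*np.array([-np.sin(psi),np.cos(psi)]))
d=s['tcp_pos'][:2]-P; print(np.hypot(*d),'a0',np.pi/2-(np.arctan2(d[1],d[0])-psi))
for a in np.linspace(1.3,-.1,15): print(a.round(2),(R.inv().apply(np.r_[f(a)-s['tcp_pos'][:2],0])*100).round(2))
E
```

```text
t: 46.63
tcp_pos: [0.5231, 0.0005, 0.0939]
eef_rot: [-3.136, 0.001, 1.614]
force: [-9.0, -2.1, 7.0]
gripper_width: 0.131
finger_force: 58.5
t: 47.47
tcp_pos: [0.5231, 0.0005, 0.0939]
eef_rot: [-3.136, 0.001, 1.614]
force: [-8.2, -1.7, 7.1]
gripper_width: 0.135
finger_force: 58.5
0.050062090472935875 a0 1.3009932929261026
1.3 [ 0.06  0.19 -0.  ]
1.2 [ 0.55  0.02 -0.  ]
1.1 [ 1.02 -0.19 -0.  ]
1.0 [ 1.48 -0.45  0.  ]
0.9 [ 1.9  -0.75  0.  ]
0.8 [ 2.29 -1.09  0.  ]
0.7 [ 2.65 -1.47  0.01]
0.6 [ 2.96 -1.88  0.01]
0.5 [ 3.23 -2.33  0.01]
0.4 [ 3.46 -2.79  0.01]
0.3 [ 3.64 -3.28  0.01]
0.2 [ 3.77 -3.79  0.02]
0.1 [ 3.85 -4.3   0.02]
0.0 [ 3.87 -4.82  0.02]
-0.1 [ 3.85 -5.34  0.02]
```

```bash
python3 -m pendant '[[[0.5,-0.2,0],[0,0,0],1],[[1,-0.4,0],[0,0,0],1],[[1.4,-0.6,0],[0,0,0],1],[[1.8,-0.9,0],[0,0,0],1],[[2.2,-1.3,0],[0,0,0],1],[[2.6,-1.7,0],[0,0,0],1],[[2.9,-2.1,0],[0,0,0],1],[[3.2,-2.5,0],[0,0,0],1],[[3.4,-3,0],[0,0,0],1],[[3.6,-3.5,0],[0,0,0],1]]';python3 -m pendant '[[[0.1,-0.5,0],[0,0,0],1],[[0.2,-1,0],[0,0,0],1],[[0.2,-1.5,0],[0,0,0],1],[[0.2,-1.8,0],[0,0,0],1],[[0.2,-2.1,0],[0,0,0],1],[[0.2,-2.3,0],[0,0,0],1],[[0.2,-2.5,0],[0,0,0],1],[[0.2,-2.5,0],[0,0,0],1],[[0.2,-2.5,0],[0,0,0],1],[[0.2,-2.5,0],[0,0,0],1]]'
```

```text
t: 48.3
tcp_pos: [0.4934, 0.0389, 0.0944]
eef_rot: [3.128, -0.006, 1.612]
force: [10.3, 13.8, -7.3]
gripper_width: 0.137
finger_force: 59.1
t: 49.13
tcp_pos: [0.4698, 0.0447, 0.0949]
eef_rot: [3.125, -0.016, 1.61]
force: [16.0, 28.2, -10.0]
gripper_width: 0.134
finger_force: 58.8
```

```bash
python3 -m pendant '[[[0.3,0,0],[0,0,0],1],[[0.7,0,0],[0,0,0],1],[[0.7,-0.2,0],[0,0,0],1],[[0.7,-0.4,0],[0,0,0],1],[[0.7,-0.4,0],[0,0,0],1],[[0.7,-0.4,0],[0,0,0],1],[[0.7,-0.4,0],[0,0,0],1],[[0.7,-0.4,0],[0,0,0],1],[[0.7,-0.4,0],[0,0,0],1],[[0.7,-0.4,0],[0,0,0],1]]'
```

```text
t: 49.97
tcp_pos: [0.4695, 0.0451, 0.095]
eef_rot: [3.116, -0.003, 1.612]
force: [25.8, 7.4, -22.8]
gripper_width: 0.137
finger_force: 58.5
```

```bash
python3 -m pendant '[[[0,0.4,0],[0,0,0],1],[[0,0.8,0],[0,0,0],1],[[0,0.8,0],[0,0,0],1],[[0,0.8,0],[0,0,0],0.5],[[0,0.8,0],[0,0,0],0.5],[[0,0.8,0],[0,0,0],0.5],[[0,0.8,0],[0,0,0],0.5],[[0,0.8,-1],[0,0,0],0.5],[[0,0.8,-4],[0,0,0],0.5],[[0,0.8,-8],[0,0,0],0.5]]'; python3 -m pendant '[[[-4,0,-4],[0,0,0],0.5],[[-8,0,-4],[0,0,0],0.5],[[-22,0,-4],[0,0,0],0.5],[[-22,0,-4],[0,0,0],0.5],[[-22,0,-4],[0,0,0],0.5],[[-22,0,-4],[0,0,0],0.5],[[-22,0,-4],[0,0,0],0.5],[[-22,0,-4],[0,0,0],0.5],[[-22,0,-4],[0,0,0],0.5],[[-22,0,-4],[0,0,0],0.5]]'
python3 - <<'E'
from m import *
c=grab('top','t6'); s=grab('side','s6'); P=pts(c); print(telemetry.sense()['tcp_pos'])
for y in (.1,.2,.3):
    m=(abs(P[...,1]-y)<.012)&(P[...,0]>.44)&(P[...,0]<.48)&(P[...,2]>.04); X=P[m]; print('handle',y,len(X),X.mean(0))
v=c['color'].max(-1); k=(v<75)&(P[...,2]>.078)&(P[...,2]<.11)&(abs(P[...,0]-.48)<.06)&(abs(P[...,1]-.03)<.06); print('knob',k.sum(),P[k].mean(0))
a=cv2.resize(cv2.imread('pics/t6.png')[190:280,130:300],(600,318),interpolation=3)
b=cv2.resize(cv2.imread('pics/s6.png')[180:350,220:420],(330,280),interpolation=3)
o=np.zeros((600,600,3),np.uint8); o[:318]=a;o[318:598,:330]=b;cv2.imwrite('pics/v6.png',o)
E
```

```text
t: 50.8
tcp_pos: [0.4639, 0.0437, 0.1712]
eef_rot: [-3.133, -0.001, 1.613]
force: [1.3, 0.0, -0.4]
gripper_width: 0.499
finger_force: 0.0
t: 51.63
tcp_pos: [0.4763, -0.175, 0.2131]
eef_rot: [-3.141, -0.001, 1.614]
force: [-0.5, 0.4, 0.2]
gripper_width: 0.501
finger_force: 0.0
[ 0.4765 -0.1748  0.2131]
handle 0.1 32 [0.4688 0.0996 0.0554]
handle 0.2 33 [0.4652 0.2006 0.0548]
handle 0.3 33 [0.4619 0.2999 0.0554]
knob 12 [0.4731 0.0371 0.0939]
```

View pics/v6.png

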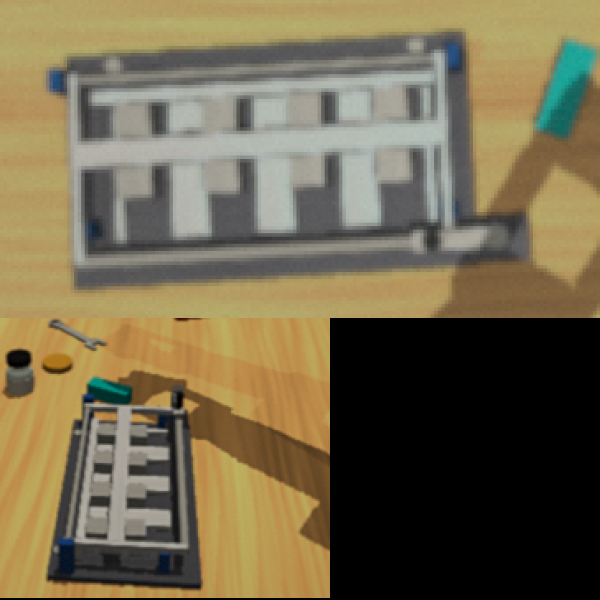

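The frame is down, and the catch arm lies over the handle with its knob at (.473,.037), where a shut catch puts it. One last check of the bar positions before handing in.

Run:
```python
from m import *
c=grab('top'); P=pts(c); e=np.array([.99914,.0415]); n=np.array([-.0415,.99914])
for i,b in enumerate([(.5617,.0740),(.5587,.1459),(.5557,.2179),(.5527,.2898)]):
    m=(P[...,2]>.034)&(P[...,2]<.047); D=P[...,:2]-b; u=D@e; w=D@n
    k=m&(abs(u)<.05)&(abs(w)<.022); v,h=np.nonzero(k); q=ray(c,np.c_[h,v],.042)[:,:2]-b; U=q@e; W=q@n
    s=U<-.012
    print(i,k.sum(),'near end',np.percentile(U,2).round(4),'sides',np.percentile(W[s],[3,97]).round(4),'mid',W[s].mean().round(4))
```

```text
0 237 near end -0.0401 sides [-0.0152  0.0138] mid -0.0013
1 248 near end -0.0406 sides [-0.0162  0.0133] mid -0.0013
2 236 near end -0.0395 sides [-0.015   0.0119] mid -0.0017
3 248 near end -0.0402 sides [-0.0161  0.0133] mid -0.0016
```

Run:
```python
from m import *
c=grab('top'); g0=cv2.cvtColor(cv2.imread('pics/t3.png'),cv2.COLOR_BGR2GRAY).astype(np.float32)
e=np.array([.99914,.0415]); n=np.array([-.0415,.99914])
def proj(X): return cv2.projectPoints(np.array(X,float),cv2.Rodrigues(np.array(c['R']))[0],np.array(c['t'],float),c['camera_matrix'],np.array(c['D']))[0].reshape(-1,2)
def prof(b,us,w,z):
    X=np.array([np.r_[np.array(b)+u*e+ww*n,z] for u in us for ww in w]); q=proj(X).astype(np.float32)
    return cv2.remap(g0,q[:,0].reshape(len(us),-1),q[:,1].reshape(len(us),-1),cv2.INTER_LINEAR).mean(0)
for i,b in enumerate([(.5617,.0740),(.5587,.1459),(.5557,.2179),(.5527,.2898)]):
    w=np.arange(-.024,.024,.002); p=prof(b,np.arange(-.03,.02,.002),w,.042); print(i,'bar',p.astype(int))
    wl=np.arange(.005,.03,.002); p=prof(b,np.arange(-.065,-.045,.002),wl,.022); print('  land from .005',p.astype(int))
```

```text
0 bar [ 95  84  80  86 105 134 153 161 164 164 164 163 162 162 161 161 161 160
 160 159 168 175 180 181]
  land from .005 [ 89  88  88  95 112 142 163 177 182 183 182 182 182]
1 bar [ 89  78  72  79 102 133 151 159 161 161 161 160 160 159 158 158 158 159
 161 163 170 176 179 180]
  land from .005 [ 88  87  87  93 109 135 159 173 181 181 180 180 180]
2 bar [ 81  72  66  74  96 126 147 156 158 158 157 157 156 156 155 155 155 156
 158 161 169 175 177 177]
  land from .005 [ 84  82  81  87 105 132 157 171 178 179 178 177 178]
3 bar [ 72  63  60  74  99 130 146 153 155 155 154 153 152 152 152 152 152 152
 152 145 130 110  95  87]
  land from .005 [ 86  85  84  87 105 130 154 162 157 132 109  90  81]
```

```bash
python3 -c "
from rig import env; print(env.sign_off())"
```

```text
the job is handed in; nothing more can be done
None
```

All four steel bars are in the bays against the end stop and left rails, the hold-down frame is fully down, the catch is shut over its handle bar, and the job has been handed in after about 52 s of robot time.

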